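# Collapse the panel prop and stack its fittings on it

### The job

Put the telescopic panel prop away: push its tubes fully home, the inner one first and then the middle one. Then thread its loose fittings over the collapsed prop, from the bottom up: the wide steel ring, the square plywood pad, the aluminium sleeve, and last the grey cap, knob up, each lying flat on the one below. Leave the tape roll, the screwdriver and the carton where they are.

Things in the scene. Friction and masses are not known exactly. Their poses are not given: they have to be found in the camera images.
- prop: telescopic panel prop, standing upright and fixed to the bench: a round dark steel foot 90 mm across and 8 mm thick, and a fixed aluminium outer tube 32 mm across whose top is 62 mm above the bench. Origin on its axis at the underside of the foot (bench height), z up. Out of it stands the middle tube, and out of that the inner tube. Fully collapsed it is 70 mm high; the top of the prop is 70 mm plus both tube extensions above the bench.
- middle_tube (a joint): how far (m) the middle tube, steel, 27 mm across, stands out of the outer tube: 0 fully home (its 4 mm thick brass collar, 32 mm across, rests on the outer tube), up to 0.045. Slides vertically, held by friction of about 7 N, and stays where it is left.
- inner_tube (a joint): how far (m) the inner tube, aluminium, 18 mm across, stands out of the middle tube: 0 fully home (its head rests on the middle tube's collar), up to 0.045. Its head is a flat brass disc 32 mm across and 4 mm thick, the very top of the prop, to be pushed down from above. Held by friction of about 3 N, so that pushing down on the head sinks the inner tube first, and then, once it is home, the middle tube with it.
- steel_ring_mid (a point): wide flat steel ring lying on the bench, about 0.3 kg: outside 68 mm across, hole 40 mm, 16 mm thick. The point is the centre of the hole, half-way up (8 mm above its underside).
- square_pad_mid (a point): square pad of light plywood lying flat, 56 x 56 mm (sides along its x and y axes) and 14 mm thick, with a round hole 40 mm across. The point is the centre of the hole, half-way up (7 mm above its underside).
- sleeve_mid (a point): short aluminium tube standing on end: outside 56 mm across, hole 40 mm, 26 mm high. The point is on its axis, half-way up (13 mm above its underside).
- cap_mid (a point): grey plastic cap, 42 mm high: a round skirt 58 mm across, open below (hole 40 mm across, 18 mm deep), closed by a 4 mm top, and on it a round knob 26 mm across and 20 mm high (from 22 to 42 mm above the underside) to hold it by. The point is on its axis, half-way up (21 mm above its underside). On the finished stack the skirt stands on the sleeve and hides the top of the prop.
- tape_roll: roll of green masking tape lying flat, 96 mm across, 25 mm high; a bystander. Origin at the centre of its underside.
- screwdriver: screwdriver lying on the bench, a bystander. Origin below the tool, at bench height.
- carton: small cardboard carton 70 x 110 x 50 mm high; a bystander. Origin at the centre of its underside.
Not all that is in view belongs to the job. Of the things that look like the part that bears square_pad_mid, the middle-sized one is meant.

How it is judged:
By the outcome, as a careful person would: the job done as asked, in the order asked, and still so for the second after the job is handed in, with the robot touching nothing.
It also fails if it takes over 120 s, if anything falls off the work surface, if the arm or the gripper's body presses on something with over 40 N, if the wrist force passes 120 N, or if a joint passes its speed limit or range.

### The arm

A 6-joint arm with a two-finger parallel gripper is mounted at the origin on the work surface. World frame = base frame: x ahead of the robot, y to its left, z up, the work surface at z = 0. Lengths are in m, angles in rad, forces in N, time in s.
With the tool pointing down it reaches from about 0.35 to 0.975 m from the base axis. Payload 4.9 kg.
Tool frame: the origin (TCP) lies on the centre line of the jaws, within the pads' length; the fingertips stand manip.tcp_to_tips ahead of it and the grasp point (between the pads) lies 11 mm behind it (manip.tcp_to_tips is the distance from the TCP to the fingertips, in m); x points along the fingers, y is the direction in which the jaws open and shut, and the axes are right-handed (so a half turn about x gives the same grasp; the last joint's range is limited). The gripper opens to 85 mm and grips with 20 to 120 N. Pads are 22 mm wide; open, the fingers measure 114 mm over their backs; the gripper's body (76 mm by 85 mm) begins 54 mm behind the grasp point. The pads swing forward as they close: fully open they stand 13 mm farther back than shut.
Start: joints at [-1.253, 0.053, 1.613, -0, 1.476, -0.119], TCP at [0.264, -0.566, 0.219] pointing down, gripper open.
Joint ranges: [-3.01, 3.01], [-1.01, 2.22], [0.06, 2.58], [-1.02, 4.17], [0.09, 2.62], [-3.14, 3.14]. Speed limits (rad/s): [2.57, 2.57, 3.14, 3.14, 3.14, 3.14].

### API

Orientations are given as a unit quaternion [w, x, y, z].
In Python, from plant import status, imaging, workorder, manip gives the robot as it stands.
- The arm moves only by the tool carry_out, never from a script. Its argument "moves" is one flat list of numbers, 5 for each row, row after row: the opening, from 0 (shut) to 1 (fully open), then the shift along the tool's x, y, z in cm, then the turn about the tool's x in rad. In form: [claw, tx, ty, tz, twist, claw, tx, ty, tz, twist, ...]. A call has 1 to 12 rows; each row is the pose to reach, as a shift and turn from the pose commanded when the call began, along the tool's axes at that moment; what a row does not reach only later rows make up. A row lasts 1/12 s, in which the tool goes at most 41.7 mm and 7.16 degrees, less where a joint would pass 70% of its speed; a pose out of reach is approached as far as the arm can. A call with a gripper value outside its range is refused whole. The fingers move at their own pace and stop on an object; the grip force is fixed at half the most. Time passes only in rows, so rows that repeat a pose let the fingers close. It gives the time, the measured TCP pose, the force and the opening at its end, in the units of the state.
- status.state(): the state, without advancing time (a new reading comes with each control period).
- imaging.grab_frame(name): name is "side" or "top" or "wrist"; returns the picture (480x640x3 uint8, red, green, blue); there is no depth.
- imaging.camera_info(name): a dict with "K" (3x3 intrinsics, pixels), "dist" ([k1, k2, p1, p2, k3] as OpenCV has them; the pictures are not rectified), "R" (3x3) and "t" (3): a world point X has camera coordinates R X + t. Camera axes: x right, y down, z forward; pixel columns grow to the right and rows downward; lengths in m; the calibration is good to about 2 mm. A picture is of the moment at which its call begins: read the wrist's pose just before it. camera_info takes no time and is no camera call; for the wrist camera it gives the pose at the moment of the call.
- workorder.job_done(): hands the job in, once; it reports no verdict.
The state is a dict: "time": time; "joint_pos": joint angles; "joint_vel": joint speeds; "joint_efforts": joint torques, N m; "tool_pos": TCP position; "tool_rot": TCP orientation; "contact_force": force on the tool from outside, world axes, zero at the start; "ft_torque": the same for the moment, N m; "gripper_width": opening from 0.0 (shut) to 1.0 (fully open).
Only numpy, scipy, OpenCV 4.12 (cv2) and the standard library are available. Lean on these libraries where they do the work, as an engineer would, in place of code of your own. Each camera call takes 0.05 s, during which the arm holds its last target.

## Working session

There is one attempt and no reset: what is moved stays moved. The work goes in short steps, Python scripts to look and compute and a tool call to move; the robot and the scene stay as the last step left them, time stands still between calls to the robot, and variables do not carry over. Pictures are saved under pics/ and viewed, and the job is handed in when it is done.

Besides the shell and the picture viewer there is one more tool, called after "Request:" in YAML: its name, and indented under it one key for each argument. carry_out: Moves the arm, as the interface text tells. Its arguments: {"type":"object","properties":{"moves":{"type":"array","items":{"type":"number"}}},"required":["moves"]}

```bash
ls; mkdir -p pics; python3 - <<'E'
from plant import status, imaging, workorder, manip
import cv2
print(status.state()); print(manip.tcp_to_tips)
for n in ("side","top","wrist"):
    print(n,imaging.camera_info(n))
    cv2.imwrite(f"pics/{n}0.png",imaging.grab_frame(n)[:,:,::-1])
E
```

```text
pics
{'time': 0.0, 'joint_pos': array([-1.25297849e+00,  5.33577455e-02,  1.61432832e+00, -3.50458716e-05,
        1.47601297e+00, -1.19024695e-01]), 'joint_vel': array([ 3.75751623e-05, -7.63698679e-05,  1.00122078e-03, -3.15548561e-05,
        3.15962214e-04,  5.31727336e-04]), 'joint_efforts': array([-1.36264807e-03, -3.93678117e+01, -3.70178640e+01, -2.14843853e-04,
        7.01169643e-03,  6.19955287e-06]), 'tool_pos': array([ 0.26419214, -0.5656788 ,  0.21774201]), 'tool_rot': array([-0.15248328, -0.69021965, -0.15396292,  0.69039199]), 'contact_force': array([-0.08331063,  0.17402413,  0.5752764 ]), 'ft_torque': array([ 0.02969899, -0.05132972, -0.01290061]), 'gripper_width': 0.9981915967773226}
0.008
side {'K': array([[577.64449188,   0.        , 319.79392565],
       [  0.        , 577.64449188, 231.67952874],
       [  0.        ,   0.        ,   1.        ]]), 'dist': array([-0.05000513,  0.        ,  0.        ,  0.        ,  0.        ]), 'R': array([[-0.89833226, -0.43928873,  0.00495681],
       [-0.23065401,  0.46201768, -0.85635179],
       [ 0.37389555, -0.77043175,
[... 279 characters left out ...]
     ,  0.        ,  0.        ]), 'R': array([[-0.02031498, -0.99973695,  0.01064599],
       [-0.99257603,  0.01889002, -0.1201499 ],
       [ 0.11991719, -0.0130078 , -0.99269868]]), 't': array([9.02234109e-04, 6.06679140e-01, 1.02095170e+00])}
wrist {'K': array([[333.06034648,   0.        , 319.04522672],
       [  0.        , 333.06034648, 243.03183326],
       [  0.        ,   0.        ,   1.        ]]), 'dist': array([-0.01261697,  0.        ,  0.        ,  0.        ,  0.        ]), 'R': array([[ 0.42353807, -0.9058737 , -0.00288872],
       [-0.86014297, -0.40315317,  0.31244454],
       [-0.28419988, -0.12984744, -0.94993161]]), 't': array([-0.62346712, -0.04146965,  0.38073418])}
```

View pics/top0.png

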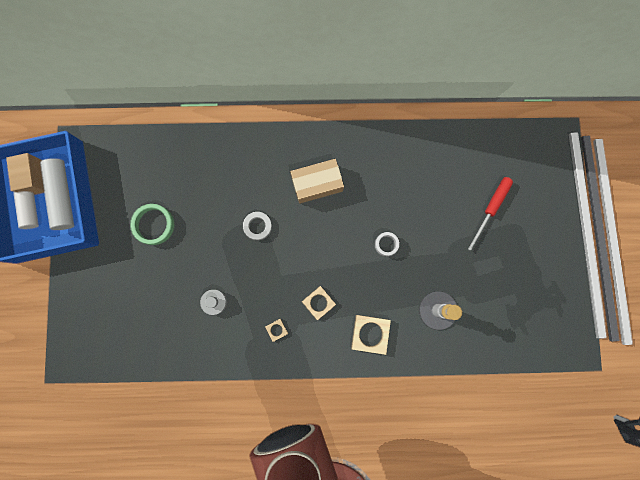

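View pics/side0.png

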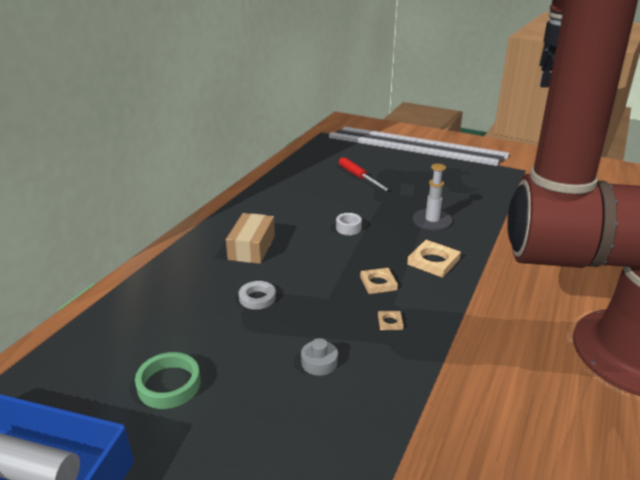

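View pics/wrist0.png

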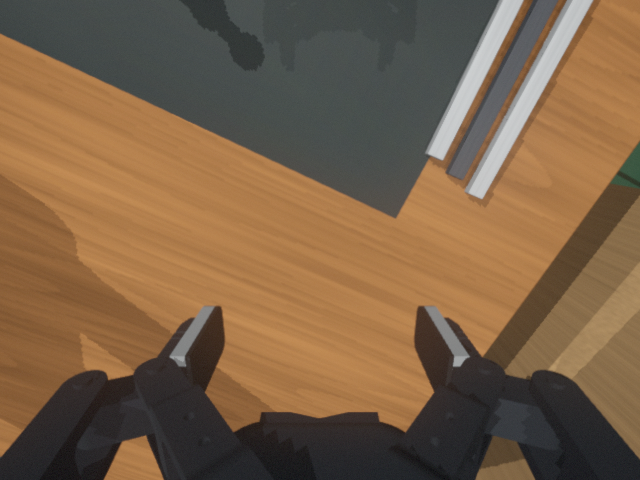

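The top view shows the prop at (438,311) with its head at (451,312), a steel ring at (257,226), the sleeve at (387,244), the cap at (213,302), tape at (152,224) and the carton at (317,180). There are three square pads: small (276,330), middle (319,303) and large (371,335). The middle one at (319,303) should be the one meant, so I'll check its size.

```bash
cat > h.py <<'E'
import numpy as np, cv2
from plant import status, imaging, workorder, manip
def ray(ci,uv):
    K=np.array(ci["K"]);R=np.array(ci["R"]);t=np.array(ci["t"])
    n=cv2.undistortPoints(np.array(uv,float).reshape(-1,1,2),K,np.array(ci["dist"])).reshape(-1,2)
    d=np.c_[n,np.ones(len(n))]@R
    return -R.T@t,d
def onplane(ci,uv,z):
    o,d=ray(ci,uv); return o+d*((z-o[2])/d[:,2])[:,None]
def proj(ci,X):
    r,_=cv2.Rodrigues(np.array(ci["R"]));p,_=cv2.projectPoints(np.array(X,float).reshape(-1,1,3),r,np.array(ci["t"],float),np.array(ci["K"]),np.array(ci["dist"]));return p.reshape(-1,2)
E
python3 - <<'E'
from h import *
im=cv2.imread('pics/top0.png');ci=imaging.camera_info("top")
big=cv2.resize(im[200:370,180:500],None,fx=2.5,fy=2.5,interpolation=cv2.INTER_CUBIC);cv2.imwrite('pics/crop0.png',big)
roi=im.copy();
mask=(im.max(2)>100).astype(np.uint8)*255
mask[:125]=0;mask[365:]=0;mask[:,:110]=0;mask[:,565:]=0
cs,h=cv2.findContours(mask,cv2.RETR_CCOMP,cv2.CHAIN_APPROX_NONE)
for c,hh in zip(cs,h[0]):
    if cv2.contourArea(c)<60: continue
    M=cv2.moments(c);u=[M['m10']/M['m00'],M['m01']/M['m00']]
    for z in (0.015,):
        P=onplane(ci,c.reshape(-1,2),z)
        a=cv2.contourArea(P[:,:2].astype(np.float32)*1000)
        r=cv2.minAreaRect((P[:,:2]*1000).astype(np.float32))
        print('hole' if hh[3]>=0 else 'out',np.round(u,1),'eqd',round(2*(a/np.pi)**.5,1),'ctr',np.round(r[0],1),'size',np.round(r[1],1),'ang',round(r[2],1))
E
```

```text
out [276.1 329.9] eqd 43.3 ctr [404.1 108.8] size [40.4 40. ] ang 26.9
hole [276.  329.6] eqd 28.4 ctr [404.9 109.1] size [27.8 27.4] ang 44.5
out [370.6 334.4] eqd 89.8 ctr [ 389.5 -109. ] size [82.7 80.8] ang 80.2
hole [370.3 334. ] eqd 54.5 ctr [ 390.2 -108.7] size [53.3 54.6] ang 88.7
out [438.9 310. ] eqd 86.3 ctr [ 440.4 -269. ] size [88.6 86.5] ang 40.2
out [212.4 301.8] eqd 57.9 ctr [471.8 255.9] size [57.8 58.1] ang 0.3
out [318.4 302.6] eqd 63.1 ctr [464.5  10. ] size [57.5 57.8] ang 38.6
hole [318.4 302.6] eqd 39.8 ctr [464.7  10. ] size [39.4 39.2] ang 44.0
out [386.6 243.7] eqd 56.2 ctr [ 599.6 -154.3] size [57.1 54.7] ang 88.9
hole [386.4 243.7] eqd 38.9 ctr [ 599.6 -153.2] size [40.  37.2] ang 43.4
out [256.6 225.1] eqd 66.3 ctr [649.6 152.2] size [66.3 67.2] ang 89.7
hole [256.5 225.5] eqd 40.4 ctr [648.3 153.4] size [40.7 40.1] ang 44.0
out [150.7 223.9] eqd 98.2 ctr [657.5 404.6] size [99.7 98.8] ang 7.4
hole [150.9 224.2] eqd 73.7 ctr [656.2 402.7] size [70.7 75.9] ang 45.1
out [495.  202.5] eqd 63.2 ctr [ 668.7 -402.4] size [ 27.5 205.3] ang 57.8
out [316.9 180.3] eqd 107.4 ctr [755.4   8.1] size [ 82.8 116.5] ang 14.8
```

View pics/crop0.png

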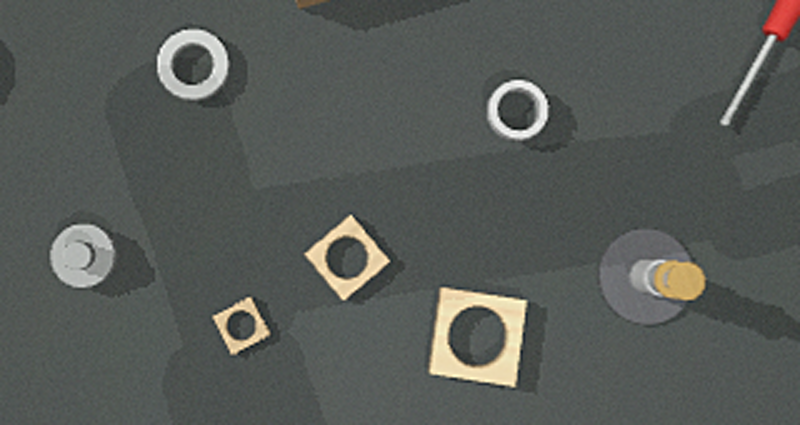

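The candidate pads measure 40, 57 and 82 mm. The middle one at (319,303), crop (347,257), fits 56 mm with a 40 mm hole, so that is the one. Next I'll locate the prop axis and head from both views.

```bash
cat >> h.py <<'E'
from scipy.spatial.transform import Rotation as Rot
def Rt(q): return Rot.from_quat([q[1],q[2],q[3],q[0]]).as_matrix()
def to(P,s=None):
    "shift cm in tool axes from measured pose to P"
    s=s or status.state(); return np.round(Rt(s["tool_rot"]).T@(np.array(P)-s["tool_pos"])*100,2)
def tri(uvs):
    A=[];b=[]
    for n,uv in uvs:
        o,d=ray(imaging.camera_info(n),[uv]);d=d[0]/np.linalg.norm(d);Q=np.eye(3)-np.outer(d,d);A.append(Q);b.append(Q@o)
    X=np.linalg.solve(sum(A),sum(b)); res=[np.linalg.norm(Q@X-bb) for Q,bb in zip(A,b)]
    return X,res
E
python3 - <<'E'
from h import *
s=status.state();print(np.round(Rt(s["tool_rot"]),4))
uv={}
for n,box in (('top',(440,300,470,325)),('side',(425,160,450,178))):
    im=cv2.imread(f'pics/{n}0.png');hsv=cv2.cvtColor(im,cv2.COLOR_BGR2HSV)
    m=np.zeros(im.shape[:2],np.uint8);x0,y0,x1,y1=box
    m[y0:y1,x0:x1]=cv2.inRange(hsv,(10,90,60),(35,255,255))[y0:y1,x0:x1]
    ys,xs=np.nonzero(m);print(n,len(xs),xs.min(),xs.max(),ys.min(),ys.max());uv[n]=(xs.mean(),ys.mean())
    cv2.imwrite(f'pics/p_{n}.png',cv2.resize(im[y0-20:y1+60,x0-30:x1+30],None,fx=7,fy=7))
print(uv,tri(uv.items()))
# foot: dark grey disc
im=cv2.imread('pics/top0.png');ci=imaging.camera_info("top")
E
```

```text
[[-5.000e-04  4.230e-01 -9.061e-01]
 [ 1.500e-03 -9.061e-01 -4.230e-01]
 [-1.000e+00 -1.500e-03 -2.000e-04]]
top 249 442 461 304 319
side 97 431 445 163 170
{'top': (np.float64(451.7710843373494), np.float64(311.69879518072287)), 'side': (np.float64(438.03092783505156), np.float64(166.63917525773195))} (array([ 0.44033039, -0.26547062,  0.13850617]), [np.float64(0.001541911222949285), np.float64(0.0015419112229493339)])
```

View pics/p_side.png

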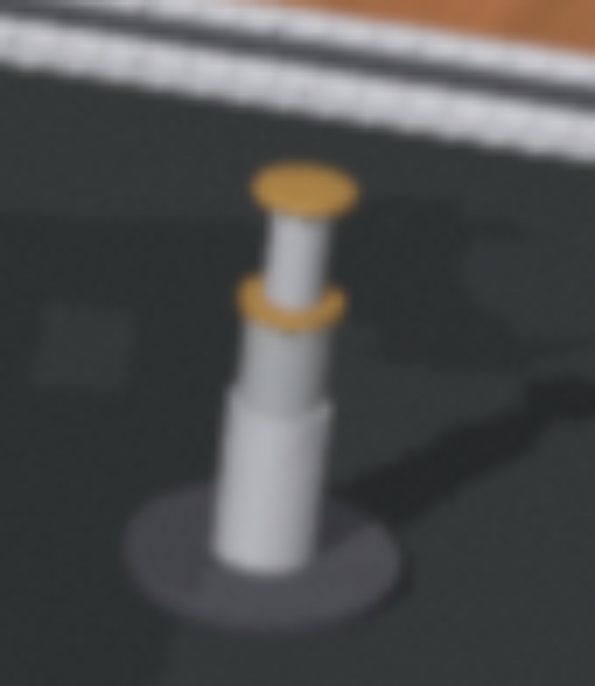

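View pics/p_top.png

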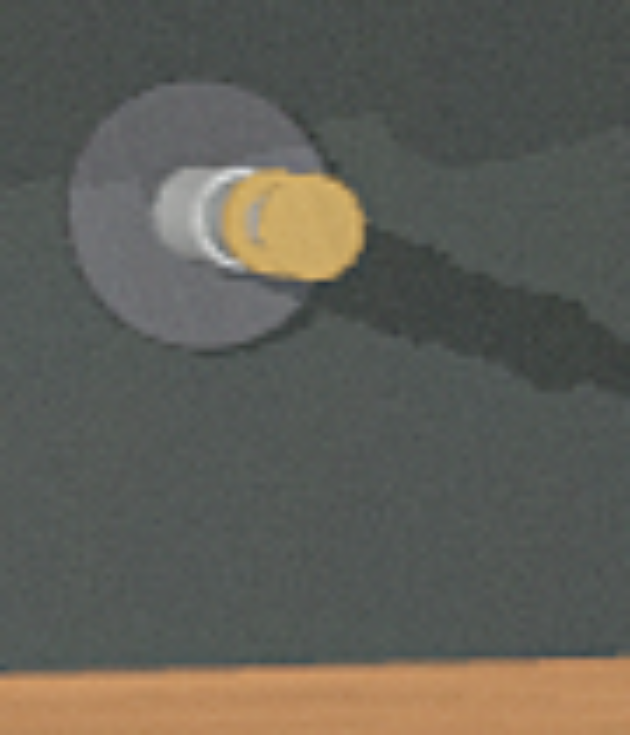

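The head top sits at about (455,312) in the top view and (438.6,166.7) in the side view. The foot centre is at about (438.5,310.9) in the top view.

```bash
python3 - <<'E'
from h import *
print(tri([('top',(454.8,312.4)),('side',(438.6,166.7))]))
print(onplane(imaging.camera_info('top'),[(438.5,310.9)],.008))
print(onplane(imaging.camera_info('side'),[(395+262/7,140+555/7)],.008))
print(to([.441,-.270,.20]), status.state()['tool_pos'])
E
```

```text
(array([ 0.43961536, -0.27214194,  0.13580972]), [np.float64(0.0005307126614908082), np.float64(0.0005307126614907636)])
[[ 0.43913855 -0.27066374  0.008     ]]
[[ 0.43722853 -0.26568559  0.008     ]]
[  1.84 -19.33 -28.53] [ 0.2642514  -0.56583954  0.21806528]
```

Request:
carry_out:
  moves: [0,0,-19.3,-28.35,0,0,0,-19.3,-28.35,0,0,0,-19.3,-28.35,0,0,0,-19.3,-28.35,0,0,0,-19.3,-28.35,0,0,0,-19.3,-28.35,0,0,0,-19.3,-28.35,0,0,0,-19.3,-28.35,0,0,0,-19.3,-28.35,0,0,0,-19.3,-28.35,0,0,0,-19.3,-28.35,0,0,0,-19.3,-28.35,0]

```text
time: 1.15
tool_pos: [0.4391, -0.2724, 0.2188]
tool_rot: [-0.153, -0.69, -0.153, 0.691]
contact_force: [-0.8, -0.8, 0.3]
gripper_width: 0.004
```

```bash
python3 - <<'E'
from h import *
s=status.state();print(s);ci=imaging.camera_info('wrist')
cv2.imwrite('pics/w1.png',imaging.grab_frame('wrist')[:,:,::-1]);cv2.imwrite('pics/s1.png',imaging.grab_frame('side')[100:300,300:560,::-1])
print(to([.4395,-.271,.15]),proj(ci,[.4395,-.271,.136]))
E
```

```text
{'time': 1.15, 'joint_pos': array([-6.99074595e-01, -2.09652837e-01,  1.86097426e+00, -6.01909658e-04,
        1.49054121e+00,  4.36074873e-01]), 'joint_vel': array([-0.01931415,  0.00289035, -0.00351872,  0.00359793, -0.00091504,
        0.00057681]), 'joint_efforts': array([ 7.91192707e-01, -2.82021564e+01, -3.71056831e+01,  3.06255568e-02,
        1.05468230e-02, -2.71957026e-03]), 'tool_pos': array([ 0.43908418, -0.2724322 ,  0.21881419]), 'tool_rot': array([-0.15287925, -0.69016778, -0.15277272,  0.69062063]), 'contact_force': array([-0.79450047, -0.77855272,  0.33141337]), 'ft_torque': array([ 0.02673142, -0.03674411,  0.00601505]), 'gripper_width': 0.004167864822658776}
[ 6.89 -0.14 -0.13] [[318.08683033 243.78846783]]
```

View pics/w1.png

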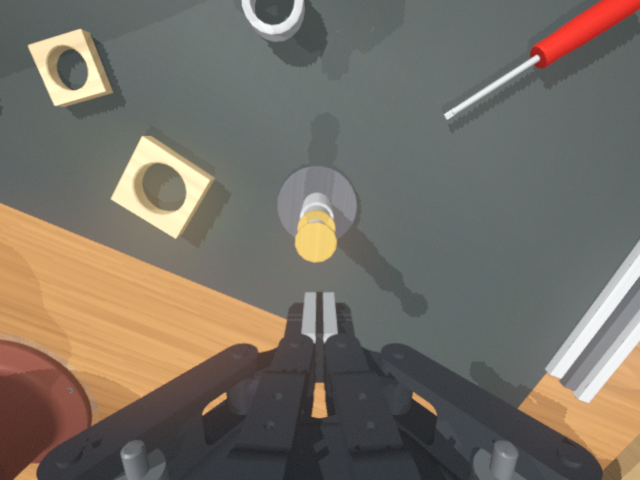

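View pics/s1.png

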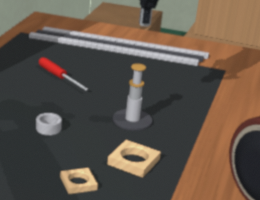

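Request:
carry_out:
  moves: [0,3,-0.1,-0.1,0,0,6,-0.1,-0.1,0,0,6.5,-0.1,-0.1,0,0,7.3,-0.1,-0.1,0,0,8.1,-0.1,-0.1,0,0,8.9,-0.1,-0.1,0,0,9.7,-0.1,-0.1,0,0,10.5,-0.1,-0.1,0,0,11.3,-0.1,-0.1,0,0,12.1,-0.1,-0.1,0,0,12.9,-0.1,-0.1,0,0,13.3,-0.1,-0.1,0]

```text
time: 2.25
tool_pos: [0.4408, -0.271, 0.0859]
tool_rot: [0.154, 0.691, 0.152, -0.69]
contact_force: [-0.4, -2.4, 7.1]
gripper_width: 0.001
```

Request:
carry_out:
  moves: [0,0.3,0,0,0,0,0.5,0,0,0,0,0.65,0,0,0,0,0.75,0,0,0,0,0.8,0,0,0,0,0.8,0,0,0]

```text
time: 2.75
tool_pos: [0.4408, -0.271, 0.0786]
tool_rot: [0.154, 0.691, 0.152, -0.69]
contact_force: [0.3, -2.7, 5.2]
gripper_width: 0.002
```

Request:
carry_out:
  moves: [0,0.05,0,0,0,0,0.1,0,0,0,0,0.1,0,0,0]

```text
time: 3.0
tool_pos: [0.4408, -0.271, 0.0778]
tool_rot: [0.154, 0.691, 0.152, -0.69]
contact_force: [-1.1, -2.5, 5.5]
gripper_width: -0.002
```

Request:
carry_out:
  moves: [0,0.05,0,0,0,0,0.1,0,0,0,0,0.15,0,0,0,0,0.15,0,0,0]

```text
time: 3.33
tool_pos: [0.4408, -0.271, 0.0762]
tool_rot: [0.154, 0.691, 0.152, -0.69]
contact_force: [0.0, -3.1, 6.1]
gripper_width: 0.004
```

Request:
carry_out:
  moves: [0,0.05,0,0,0,0,0.1,0,0,0,0,0.15,0,0,0,0,0.15,0,0,0]

```text
time: 3.67
tool_pos: [0.4408, -0.271, 0.0747]
tool_rot: [0.154, 0.691, 0.152, -0.69]
contact_force: [-1.3, -2.5, 5.2]
gripper_width: -0.004
```

```bash
python3 - <<'E'
from h import *
cv2.imwrite('pics/s2.png',cv2.resize(imaging.grab_frame('side')[130:250,370:510,::-1],None,fx=5,fy=5,interpolation=cv2.INTER_CUBIC))
E
```

```text
(no output)
```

View pics/s2.png

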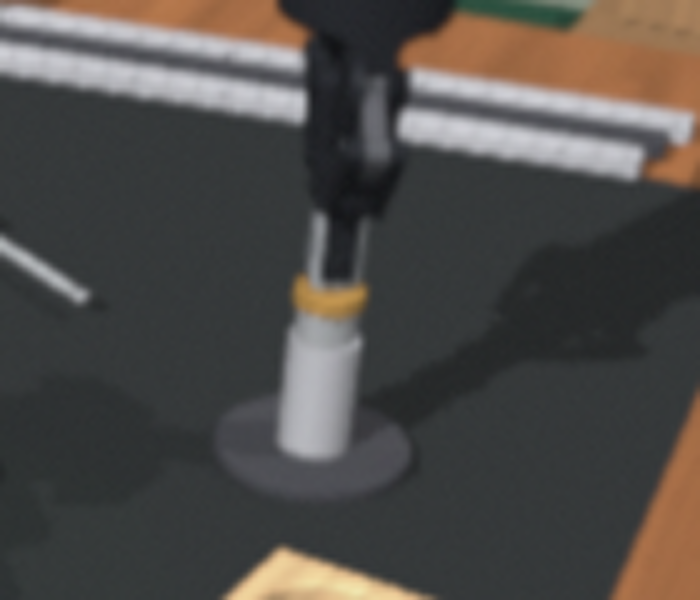

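The side view shows the middle tube still standing about 10 mm out, with its collar at crop (330,298). I'll keep pushing gently.

Request:
carry_out:
  moves: [0,0.1,0,0,0,0,0.2,0,0,0,0,0.3,0,0,0,0,0.4,0,0,0,0,0.4,0,0,0]

```text
time: 4.13
tool_pos: [0.4408, -0.271, 0.0706]
tool_rot: [0.154, 0.691, 0.152, -0.69]
contact_force: [0.1, -2.0, 4.8]
gripper_width: 0.001
```

Request:
carry_out:
  moves: [0,0.1,0,0,0,0,0.2,0,0,0,0,0.3,0,0,0,0,0.3,0,0,0]

```text
time: 4.47
tool_pos: [0.4408, -0.271, 0.0676]
tool_rot: [0.154, 0.691, 0.152, -0.69]
contact_force: [0.1, -2.1, 4.7]
gripper_width: 0.001
```

```bash
python3 - <<'E'
from h import *
cv2.imwrite('pics/s3.png',cv2.resize(imaging.grab_frame('side')[130:250,370:510,::-1],None,fx=5,fy=5,interpolation=cv2.INTER_CUBIC))
E
```

```text
(no output)
```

View pics/s3.png

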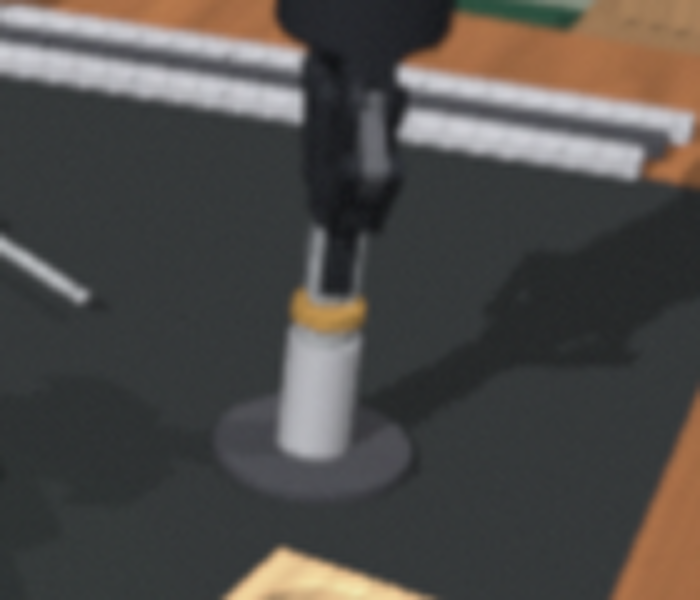

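Request:
carry_out:
  moves: [0,0.1,0,0,0,0,0.2,0,0,0,0,0.3,0,0,0,0,0.3,0,0,0]

```text
time: 4.85
tool_pos: [0.4408, -0.271, 0.0646]
tool_rot: [0.154, 0.691, 0.152, -0.69]
contact_force: [-0.3, -3.0, 5.0]
gripper_width: 0.0
```

Request:
carry_out:
  moves: [0,0.1,0,0,0,0,0.15,0,0,0,0,0.2,0,0,0,0,0.2,0,0,0]

```text
time: 5.18
tool_pos: [0.4408, -0.271, 0.0627]
tool_rot: [0.154, 0.691, 0.152, -0.69]
contact_force: [-0.3, -2.5, 5.7]
gripper_width: 0.001
```

```bash
python3 - <<'E'
from h import *
cv2.imwrite('pics/s4.png',cv2.resize(imaging.grab_frame('side')[130:250,370:510,::-1],None,fx=5,fy=5,interpolation=cv2.INTER_CUBIC))
E
```

```text
(no output)
```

View pics/s4.png

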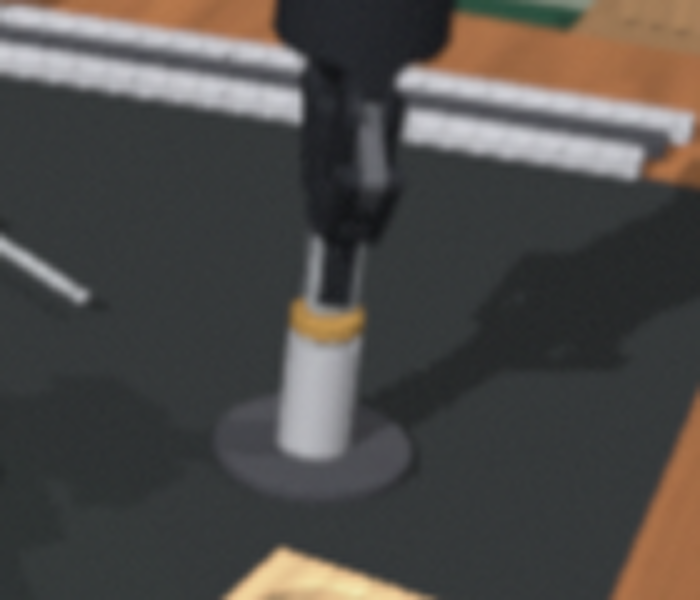

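Nearly home.

Request:
carry_out:
  moves: [0,0.05,0,0,0,0,0.1,0,0,0,0,0.1,0,0,0]

```text
time: 5.48
tool_pos: [0.4408, -0.271, 0.0617]
tool_rot: [0.154, 0.691, 0.152, -0.69]
contact_force: [-0.6, -2.4, 5.4]
gripper_width: -0.001
```

Request:
carry_out:
  moves: [0,0.05,0,0,0,0,0.1,0,0,0,0,0.1,0,0,0]

```text
time: 5.73
tool_pos: [0.4408, -0.271, 0.0607]
tool_rot: [0.154, 0.691, 0.152, -0.69]
contact_force: [-0.2, -2.7, 5.8]
gripper_width: -0.001
```

Request:
carry_out:
  moves: [0,0.05,0,0,0,0,0.1,0,0,0,0,0.1,0,0,0]

```text
time: 5.98
tool_pos: [0.4408, -0.271, 0.0597]
tool_rot: [0.154, 0.691, 0.152, -0.69]
contact_force: [-0.7, -1.9, 4.9]
gripper_width: -0.003
```

Request:
carry_out:
  moves: [0,0.05,0,0,0,0,0.1,0,0,0,0,0.1,0,0,0]

```text
time: 6.23
tool_pos: [0.4408, -0.271, 0.0587]
tool_rot: [0.154, 0.691, 0.152, -0.69]
contact_force: [-0.5, -2.1, 4.5]
gripper_width: -0.0
```

```bash
python3 - <<'E'
from h import *
cv2.imwrite('pics/s5.png',cv2.resize(imaging.grab_frame('side')[130:250,370:510,::-1],None,fx=5,fy=5,interpolation=cv2.INTER_CUBIC))
E
```

```text
(no output)
```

View pics/s5.png

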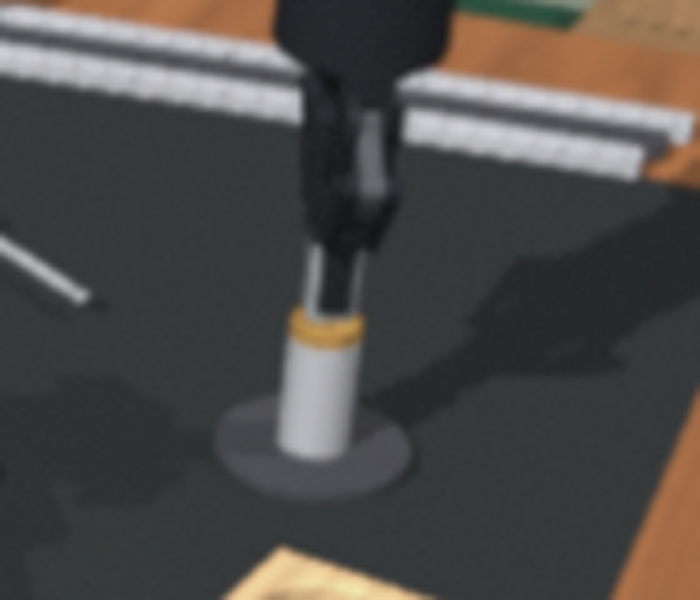

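Request:
carry_out:
  moves: [0,0.05,0,0,0,0,0.1,0,0,0,0,0.15,0,0,0,0,0.15,0,0,0]

```text
time: 6.62
tool_pos: [0.4408, -0.271, 0.0577]
tool_rot: [0.154, 0.691, 0.153, -0.69]
contact_force: [-1.7, -1.7, 8.0]
gripper_width: 0.0
```

Request:
carry_out:
  moves: [0,0.05,0,0,0,0,0.1,0,0,0,0,0.1,0,0,0]

```text
time: 6.87
tool_pos: [0.4408, -0.2711, 0.0575]
tool_rot: [0.154, 0.69, 0.153, -0.69]
contact_force: [-4.2, 0.7, 13.2]
gripper_width: -0.001
```

Request:
carry_out:
  moves: [0,0.05,0,0,0,0,0.1,0,0,0,0,0.1,0,0,0]

```text
time: 7.12
tool_pos: [0.4409, -0.2711, 0.0575]
tool_rot: [0.154, 0.69, 0.153, -0.69]
contact_force: [-6.9, 2.1, 19.5]
gripper_width: 0.003
```

Request:
carry_out:
  moves: [0,-3,0,0,0,0,-7,0,0,0,0,-10,0,0,0,0,-14,0,0,0,0,-14,0,0,0,0,-14,0,0,0]

```text
time: 7.62
tool_pos: [0.4414, -0.2708, 0.1969]
tool_rot: [0.154, 0.692, 0.152, -0.689]
contact_force: [-0.7, -0.4, -0.8]
gripper_width: -0.002
```

```bash
python3 - <<'E'
from h import *
print([ (k,getattr(manip,k)) for k in dir(manip) if k[0]!='_'])
s=status.state();print(s['tool_pos'],s['contact_force']);ci=imaging.camera_info('wrist');cs=imaging.camera_info('side')
a=imaging.grab_frame('wrist')[:,:,::-1];b=imaging.grab_frame('side')[:,:,::-1]
cv2.imwrite('pics/w6.png',a);cv2.imwrite('pics/s6.png',cv2.resize(b[60:240,370:510],None,fx=3.3,fy=3.3,interpolation=cv2.INTER_CUBIC))
R=Rt(s['tool_rot'])
for d in (-.02,-.0125,0,.008):
    p=s['tool_pos']+R[:,0]*d
    q=proj(cs,p)[0];print(d,proj(ci,p),q,(q-[370,60])*3.3)
E
```

```text
[('IKError', <class 'plant.IKError'>), ('tcp_to_tips', 0.008)]
[ 0.44138541 -0.27078178  0.19691045] [-0.70169975 -0.42124422 -0.84254397]
-0.02 [[319.69043712 316.26677425]] [441.55336801 131.58059137] [236.12611445 236.21595154]
-0.0125 [[319.67773496 308.15080766]] [441.14948408 134.9296132 ] [234.79329747 247.26772356]
0 [[319.65887788 296.11159382]] [440.48095088 140.46613859] [232.58713789 265.53825736]
0.008 [[319.64810504 289.23875122]] [440.05609207 143.98015092] [231.18510383 277.13449804]
```

View pics/s6.png

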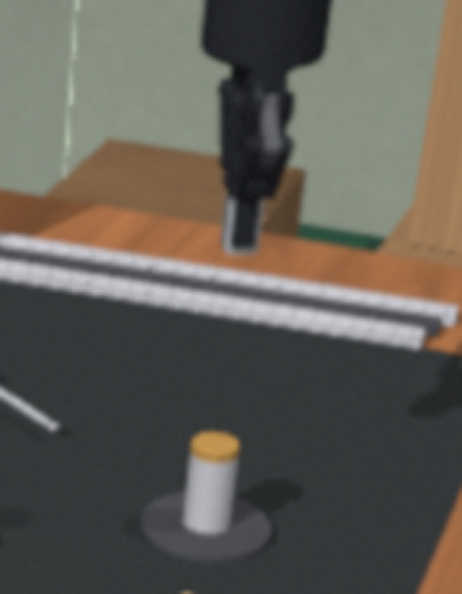

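View pics/w6.png

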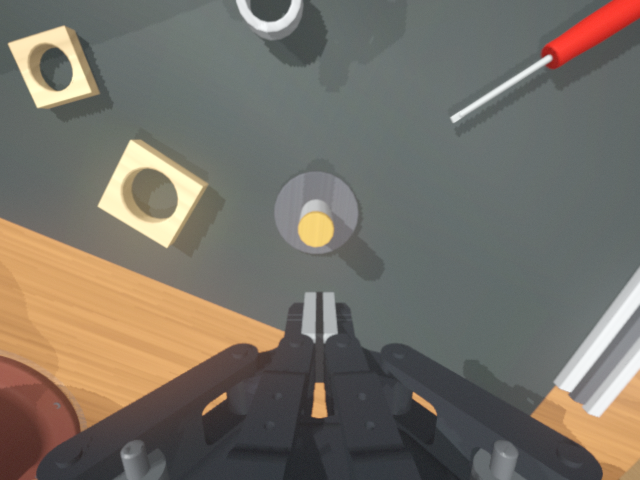

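```bash
python3 - <<'E'
from h import *
ci=imaging.camera_info('wrist');R=np.array(ci['R']);c=-R.T@np.array(ci['t']);print('cam',c)
s=status.state();T=Rt(s['tool_rot']);print('cam in tool',T.T@(c-s['tool_pos']))
th=np.linspace(0,2*np.pi,200)
for ax in ((.4395,-.271),):
  P=np.c_[ax[0]+.045*np.cos(th),ax[1]+.045*np.sin(th),0*th+.008];q=proj(ci,P);print('foot',q.min(0),q.max(0))
  P=np.c_[ax[0]+.016*np.cos(th),ax[1]+.016*np.sin(th),0*th+.07];q=proj(ci,P);print('head',q.min(0),q.max(0))
  cs=imaging.camera_info('side');q=proj(cs,P);print('side head',(q.min(0)-[370,60])*3.3,(q.max(0)-[370,60])*3.3)
for d in (-.0125,.008):
  for z in (-.011,.011): print(d,z,proj(ci,s['tool_pos']+T@np.array([d,0,z])), (proj(cs,s['tool_pos']+T@np.array([d,0,z]))-[370,60])*3.3)
E
```

```text
cam [ 0.51210275 -0.23572043  0.34766414]
cam in tool [-0.15492284 -0.00020284 -0.0798605 ]
foot [278.26833338 170.70329765] [364.48103104 254.94254133]
head [303.12920491 213.06294027] [340.01565398 248.50884826]
side head [190.73808748 430.9999456 ] [238.58677699 452.80429024]
-0.0125 -0.011 [[319.70779425 287.35261751]] [[218.98604772 254.23429537]]
-0.0125 0.011 [[319.65484405 327.94765792]] [[253.34779183 254.72276173]]
0.008 -0.011 [[319.67473082 270.35234619]] [[215.64608037 284.12062658]]
0.008 0.011 [[319.62874956 307.29620101]] [[249.72362835 284.59977383]]
```

The prop is fully collapsed: the side crop shows the brass head sitting straight on the outer tube at (214,445). By contact, the shut tips sit about 12.5 mm behind the reported TCP, not 8 mm ahead, so I'll use that measured offset. Next is the ring.

Request:
carry_out:
  moves: [1,0,-29.6,-36.7,0,1,0,-29.6,-36.7,0,1,0,-29.6,-36.7,0,1,0,-29.6,-36.7,0,1,0,-29.6,-36.7,0,1,0,-29.6,-36.7,0,1,0,-29.6,-36.7,0,1,0,-29.6,-36.7,0,1,0,-29.6,-36.7,0,1,0,-29.6,-36.7,0,1,0,-29.6,-36.7,0,1,0,-29.6,-36.7,0]

```text
time: 8.72
tool_pos: [0.647, 0.1581, 0.1906]
tool_rot: [-0.154, -0.688, -0.156, 0.692]
contact_force: [0.0, -1.3, -0.5]
gripper_width: 1.001
```

Request:
carry_out:
  moves: [1,3,0,0,0,1,6,0,0,0,1,8,0,0,0,1,8,0,0,0,1,8,0,0,0,1,8,0,0,0]

```text
time: 9.22
tool_pos: [0.6476, 0.153, 0.1148]
tool_rot: [0.153, 0.69, 0.153, -0.69]
contact_force: [-0.2, -0.2, 0.3]
gripper_width: 0.998
```

```bash
cat >> h.py <<'E'
def snap(tag,views=('wrist','side','top')):
    s=status.state();out={}
    print('t',s['time'],'pos',np.round(s['tool_pos'],4),'rot',np.round(s['tool_rot'],4),'F',np.round(s['contact_force'],1),'g',round(s['gripper_width'],3))
    for v in views:
        out[v]=imaging.grab_frame(v)[:,:,::-1].copy();cv2.imwrite(f'pics/{v}_{tag}.png',out[v])
    T=Rt(s['tool_rot']);ang=np.degrees(np.arctan2(T[1,1],T[0,1]));print('jaw angle',round(ang,2),'tool x',np.round(T[:,0],4))
    return s,out
E
python3 - <<'E'
from h import *
s,o=snap('r1');ci=imaging.camera_info('wrist');th=np.linspace(0,2*np.pi,100)
for r in(.034,.02):
    q=proj(ci,np.c_[.649+r*np.cos(th),.1528+r*np.sin(th),0*th+.016]);print(q.min(0),q.max(0))
print(to([.649,.1528,.1]))
E
```

```text
t 9.2167 pos [0.6476 0.153  0.1148] rot [ 0.1531  0.6903  0.1531 -0.6903] F [-0.2 -0.2  0.3] g 0.998
jaw angle -65.0 tool x [ 0.  0. -1.]
[277.77069564 196.26869124] [362.30718011 277.08627436]
[295.18910006 213.96616979] [344.88483404 261.46378661]
[ 1.68  0.05 -0.  ]
```

View pics/wrist_r1.png

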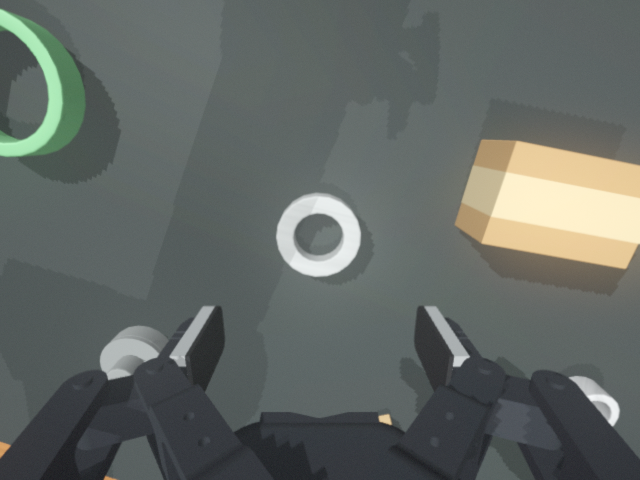

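View pics/side_r1.png

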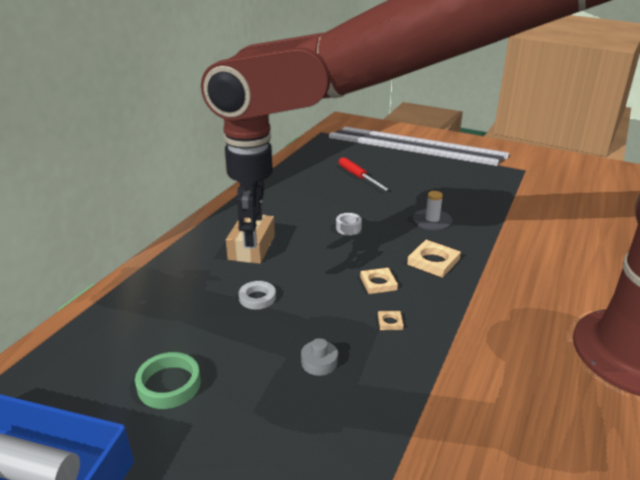

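Request:
carry_out:
  moves: [1,3,0.05,0,0,1,6,0.05,0,0,1,8,0.05,0,0,1,9.2,0.05,0,0,1,9.2,0.05,0,0,1,9.2,0.05,0,0]

```text
time: 9.87
tool_pos: [0.6482, 0.1529, 0.0233]
tool_rot: [0.153, 0.691, 0.153, -0.69]
contact_force: [1.1, 0.7, 1.3]
gripper_width: 0.997
```

```bash
python3 - <<'E'
from h import *
s,o=snap('r2',('side','wrist'));cv2.imwrite('pics/sr2.png',cv2.resize(o['side'][200:320,180:320],None,fx=5,fy=5,interpolation=cv2.INTER_CUBIC))
cs=imaging.camera_info('side');T=Rt(s['tool_rot'])
for d in (-.025,-.0125,.0,.008):
  for y in(-.0425,.0425): print(d,y,(proj(cs,s['tool_pos']+T@np.array([d,y,0]))-[180,200])*5)
E
```

```text
t 9.8667 pos [0.6482 0.1529 0.0233] rot [ 0.1532  0.6906  0.1532 -0.69  ] F [1.1 0.7 1.3] g 0.997
jaw angle -64.98 tool x [ 8.e-04  1.e-04 -1.e+00]
-0.025 -0.0425 [[363.43513586 454.94984057]]
-0.025 0.0425 [[389.9051466  318.28863945]]
-0.0125 -0.0425 [[365.39382866 483.37705552]]
-0.0125 0.0425 [[391.56122841 345.66183348]]
0.0 -0.0425 [[367.33063271 511.43685708]]
0.0 0.0425 [[393.20036201 372.70806449]]
0.008 -0.0425 [[368.55884132 529.20521851]]
0.008 0.0425 [[394.24061055 389.84842941]]
```

View pics/sr2.png

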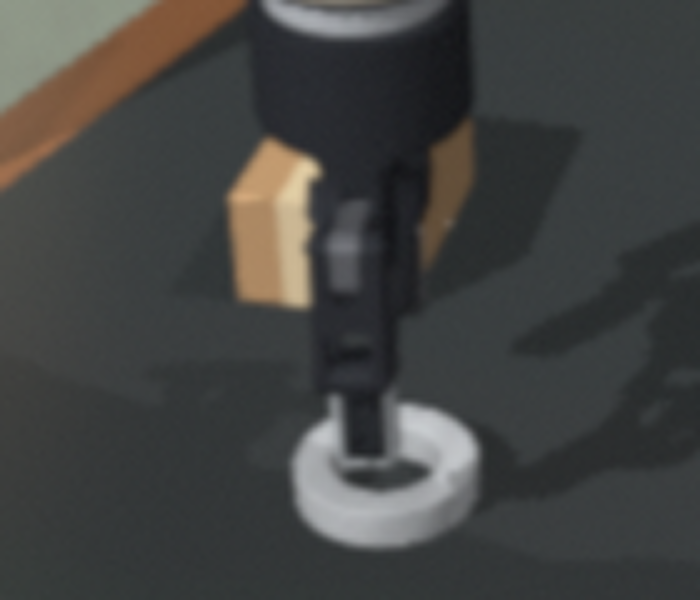

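View pics/wrist_r2.png

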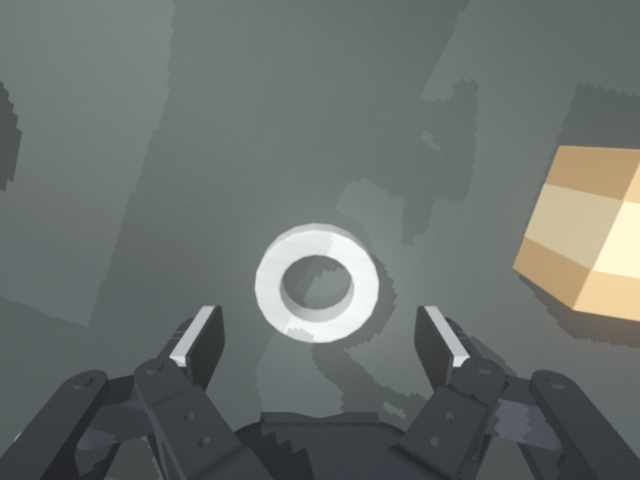

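Request:
carry_out:
  moves: [1,2,0.05,-0.05,0,1,3,0.05,-0.05,0,1,3.9,0.05,-0.05,0,1,3.9,0.05,-0.05,0,1,3.9,0.05,-0.05,0]

```text
time: 10.38
tool_pos: [0.6479, 0.1526, -0.0168]
tool_rot: [-0.153, -0.69, -0.153, 0.691]
contact_force: [-0.6, 0.4, 0.3]
gripper_width: 0.999
```

```bash
python3 - <<'E'
from h import *
s,o=snap('r3',('side','wrist'));cv2.imwrite('pics/sr3.png',cv2.resize(o['side'][200:320,180:320],None,fx=5,fy=5,interpolation=cv2.INTER_CUBIC))
E
```

```text
t 10.3833 pos [ 0.6479  0.1526 -0.0168] rot [-0.1532 -0.6899 -0.1532  0.6907] F [-0.6  0.4  0.3] g 0.999
jaw angle -64.97 tool x [-1.e-03 -1.e-04 -1.e+00]
```

View pics/sr3.png

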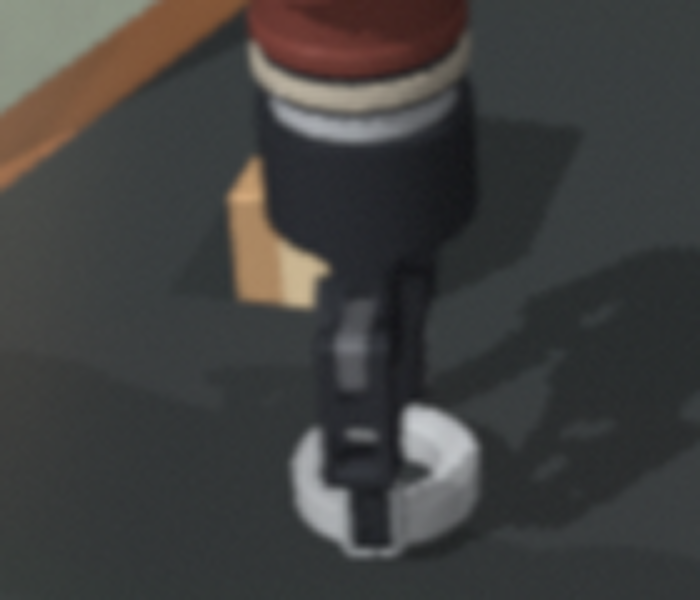

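View pics/wrist_r3.png

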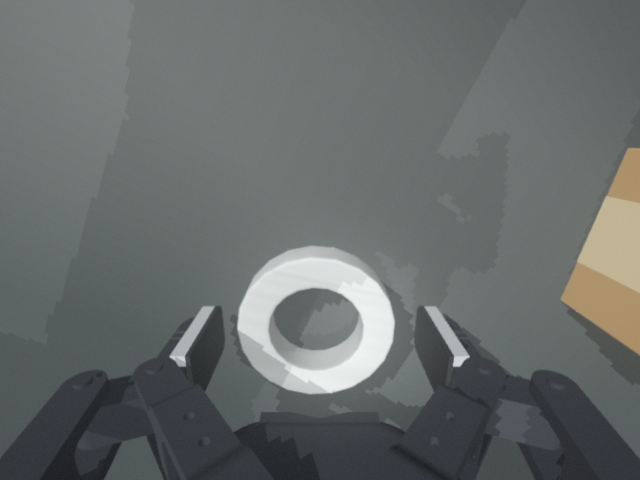

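Request:
carry_out:
  moves: [0,0,0,0,0,0,0,0,0,0,0,0,0,0,0,0,0,0,0,0,0,0,0,0,0,0,0,0,0,0,0,0,0,0,0]

```text
time: 11.07
tool_pos: [0.6497, 0.153, -0.0146]
tool_rot: [0.153, 0.691, 0.153, -0.689]
contact_force: [-0.5, -0.2, 5.6]
gripper_width: 0.758
```

Request:
carry_out:
  moves: [0,-2,0,0,0,0,-5,0,0,0,0,-8,0,0,0,0,-11,0,0,0,0,-14,0,0,0,0,-16,0,0,0,0,-16,0,0,0]

```text
time: 11.65
tool_pos: [0.6513, 0.153, 0.1494]
tool_rot: [0.154, 0.694, 0.153, -0.687]
contact_force: [0.4, 0.1, -1.3]
gripper_width: 0.757
```

```bash
python3 - <<'E'
from h import *
s,o=snap('r4',('side','wrist'));cv2.imwrite('pics/sr4.png',cv2.resize(o['side'][80:320,150:350],None,fx=2.5,fy=2.5,interpolation=cv2.INTER_CUBIC))
E
```

```text
t 11.65 pos [0.6513 0.153  0.1494] rot [ 0.1536  0.6936  0.1528 -0.687 ] F [ 0.4  0.1 -1.3] g 0.757
jaw angle -64.97 tool x [ 0.0094  0.001  -1.    ]
```

View pics/sr4.png

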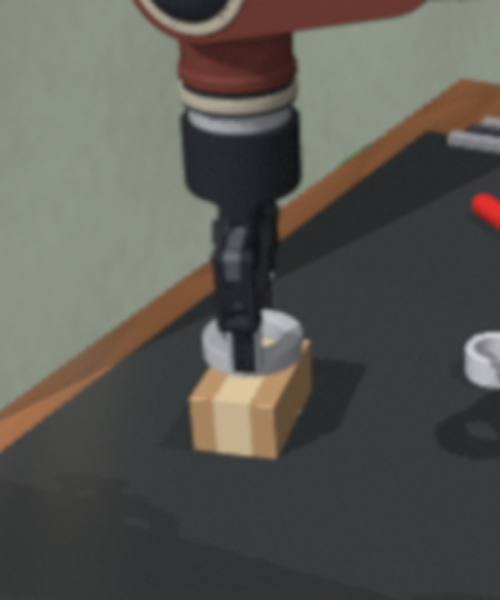

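View pics/wrist_r4.png

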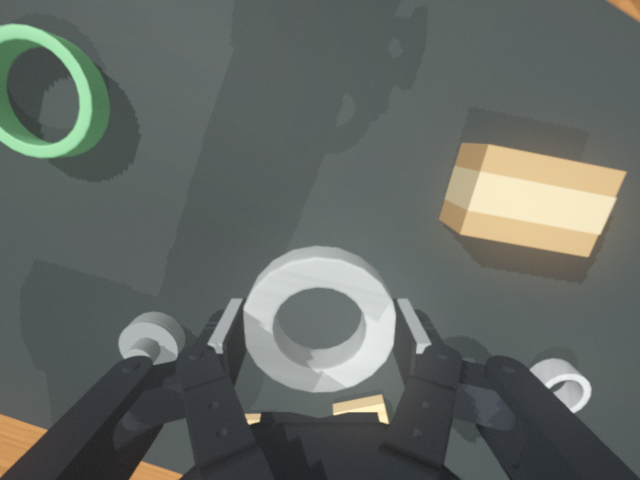

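The ring is gripped, with the underside of the ring nearly level with the fingertips (wrist view centre (320,322)). I'll carry it to the prop.

Request:
carry_out:
  moves: [0,0,29.5,36.9,0,0,0,29.5,36.9,0,0,0,29.5,36.9,0,0,0,29.5,36.9,0,0,0,29.5,36.9,0,0,0,29.5,36.9,0,0,0,29.5,36.9,0,0,0,29.5,36.9,0,0,0,29.5,36.9,0,0,0,29.5,36.9,0,0,0,29.5,36.9,0,0,0,29.5,36.9,0]

```text
time: 12.75
tool_pos: [0.4347, -0.2736, 0.14]
tool_rot: [-0.151, -0.689, -0.153, 0.692]
contact_force: [1.3, -0.3, -2.5]
gripper_width: 0.757
```

Request:
carry_out:
  moves: [0,3,0,0,0,0,6,0,0,0,0,6,0,0,0,0,6,0,0,0,0,6,0,0,0]

```text
time: 13.17
tool_pos: [0.4384, -0.2703, 0.0829]
tool_rot: [-0.153, -0.69, -0.154, 0.691]
contact_force: [-0.0, 0.4, -2.5]
gripper_width: 0.758
```

```bash
python3 - <<'E'
from h import *
s,o=snap('r5');cv2.imwrite('pics/sr5.png',cv2.resize(o['side'][90:250,350:510],None,fx=4,fy=4,interpolation=cv2.INTER_CUBIC))
cv2.imwrite('pics/tr5.png',cv2.resize(o['top'][240:370,370:530],None,fx=4.5,fy=4.5,interpolation=cv2.INTER_CUBIC))
print(to([.4386,-.2714,.09]))
ci=imaging.camera_info('wrist');print(proj(ci,[.4395,-.271,.07]))
E
```

```text
t 13.1667 pos [ 0.4384 -0.2703  0.0829] rot [-0.1528 -0.6899 -0.1538  0.6907] F [-0.   0.4 -2.5] g 0.758
jaw angle -64.95 tool x [-0.0014  0.0011 -1.    ]
[-0.46 -0.05  0.13]
[[318.64179172 283.8284606 ]]
```

View pics/sr5.png

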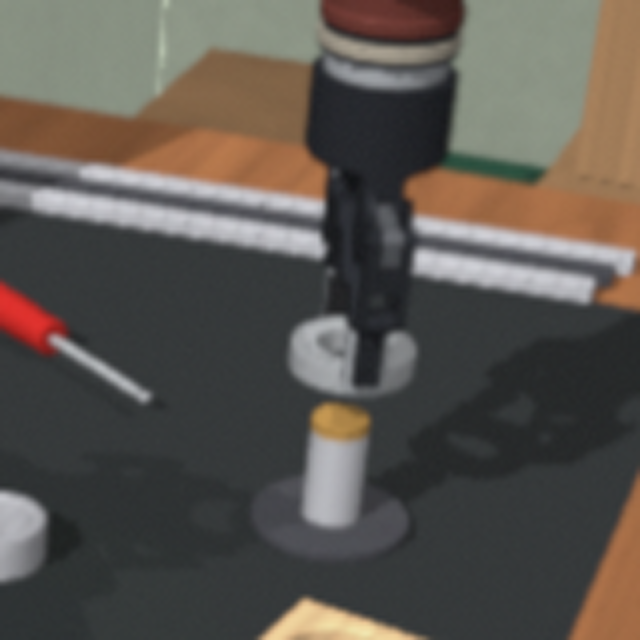

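View pics/wrist_r5.png

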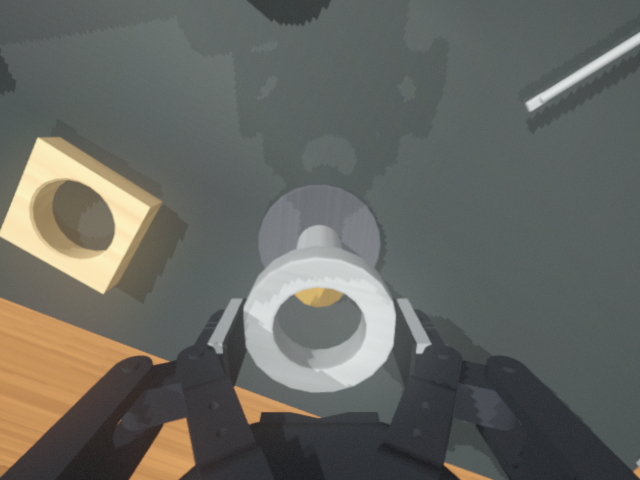

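View pics/tr5.png

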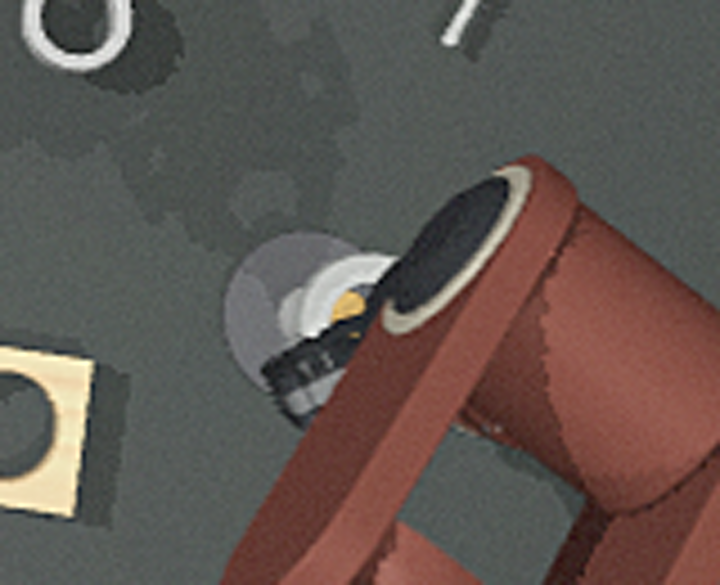

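```bash
python3 - <<'E'
from h import *
cs=imaging.camera_info('side');th=np.linspace(0,2*np.pi,200)
for z,r in((.1135,.034),(.0975,.034),(.07,.016),(.008,.045)):
    q=(proj(cs,np.c_[.4395+r*np.cos(th),-.271+r*np.sin(th),0*th+z])-[350,90])*4
    print(z,q.min(0),q.max(0),q.mean(0))
ci=imaging.camera_info('wrist');s=status.state();T=Rt(s['tool_rot'])
for off in (-.002,0,.002):
  for z,r in((.1135,.034),(.1135,.02)):
    c=s['tool_pos']+T@np.array([0,0,off]);q=proj(ci,np.c_[c[0]+r*np.cos(th),c[1]+r*np.sin(th),0*th+z]);print(off,r,q.min(0),q.max(0))
E
```

```text
0.1135 [286.05827481 318.52374134] [411.5302196  372.41936225] [348.3960299  345.10286757]
0.0975 [283.32855556 344.36492748] [407.98266409 399.12638795] [345.26139078 371.37308729]
0.07 [311.1976818  402.42417649] [369.19609332 428.85368514] [340.036914   415.53970211]
0.008 [249.25328658 474.12087347] [408.41755222 552.38389577] [328.30766944 512.59490965]
-0.002 0.034 [241.54094214 247.90964189] [398.1906877  385.44695997]
-0.002 0.02 [273.87433388 279.73491003] [365.89763819 360.37033339]
0 0.034 [241.87760651 252.5829431 ] [397.84246313 388.9104465 ]
0 0.02 [274.0690519  284.11713093] [365.69074838 364.04464035]
0.002 0.034 [242.21162582 257.21311485] [397.49725693 392.34518127]
0.002 0.02 [274.2622422  288.45976586] [365.48548539 367.68776748]
```

The side view shows the ring at x 289–416 against a predicted 286–411, so it is about 2 mm too far along +z, and the wrist view agrees. I'll shift −0.2 cm in tz and lower.

Request:
carry_out:
  moves: [0,0,0,-0.2,0,0,1,0,-0.2,0,0,2,0,-0.2,0,0,3,0,-0.2,0,0,4,0,-0.2,0,0,5,0,-0.2,0,0,5,0,-0.2,0,0,5,0,-0.2,0]

```text
time: 13.98
tool_pos: [0.4398, -0.2693, 0.0321]
tool_rot: [-0.152, -0.69, -0.154, 0.691]
contact_force: [0.2, 0.2, -2.8]
gripper_width: 0.757
```

```bash
python3 - <<'E'
from h import *
s,o=snap('r6',('side','wrist'));cv2.imwrite('pics/sr6.png',cv2.resize(o['side'][110:240,360:500],None,fx=4.5,fy=4.5,interpolation=cv2.INTER_CUBIC))
E
```

```text
t 13.9833 pos [ 0.4398 -0.2693  0.0321] rot [-0.1524 -0.6897 -0.154   0.6909] F [ 0.2  0.2 -2.8] g 0.757
jaw angle -64.98 tool x [-0.0021  0.0018 -1.    ]
```

View pics/sr6.png

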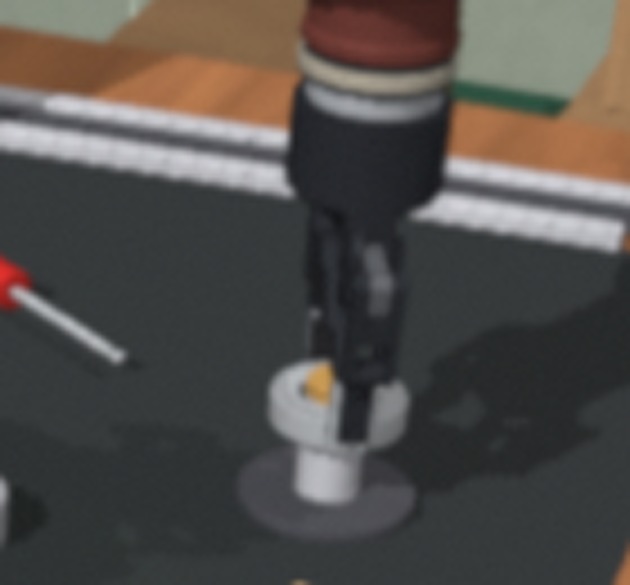

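View pics/wrist_r6.png

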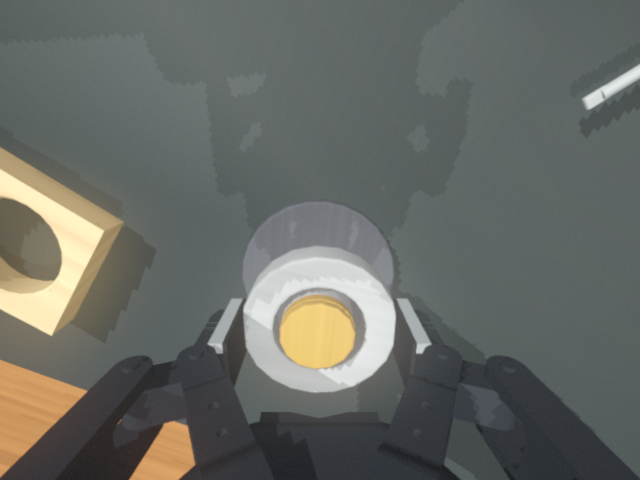

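The ring is threaded: in the wrist view the brass head at (317,331) shows inside the hole at (320,322). I'll lower it to the foot.

Request:
carry_out:
  moves: [0,1,0,0,0,0,2,0,0,0,0,2.7,0,0,0,0,3.2,0,0,0,0,3.5,0,0,0,0,3.5,0,0,0]

```text
time: 14.58
tool_pos: [0.4398, -0.2693, -0.0028]
tool_rot: [-0.153, -0.69, -0.154, 0.691]
contact_force: [-0.3, 0.2, -4.1]
gripper_width: 0.756
```

Request:
carry_out:
  moves: [0,0.15,0,0,0,0,0.3,0,0,0,0,0.3,0,0,0]

```text
time: 14.83
tool_pos: [0.4407, -0.27, -0.0044]
tool_rot: [0.153, 0.69, 0.153, -0.69]
contact_force: [-0.1, 0.7, -2.3]
gripper_width: 0.759
```

Request:
carry_out:
  moves: [1,0,0,0,0,1,0,0,0,0,1,0,0,0,0,1,0,0,0,0,1,-2,0,0,0,1,-5,0,0,0,1,-9,0,0,0,1,-13,0,0,0,1,-16,0,0,0,1,-16,0,0,0,1,-16,0,0,0]

```text
time: 15.75
tool_pos: [0.4421, -0.2712, 0.1588]
tool_rot: [0.155, 0.692, 0.151, -0.689]
contact_force: [-0.1, -0.4, 0.2]
gripper_width: 1.004
```

```bash
python3 - <<'E'
from h import *
s,o=snap('r7',('side','wrist'));cv2.imwrite('pics/sr7.png',cv2.resize(o['side'][110:240,360:500],None,fx=4.5,fy=4.5,interpolation=cv2.INTER_CUBIC))
print(to([.4645,.010,s['tool_pos'][2]]))
E
```

```text
t 15.75 pos [ 0.4421 -0.2712  0.1588] rot [ 0.155   0.6917  0.1515 -0.6889] F [-0.1 -0.4  0.2] g 1.004
jaw angle -64.97 tool x [ 0.0049 -0.0041 -1.    ]
[ -0.4  -24.3  -14.04]
```

View pics/sr7.png

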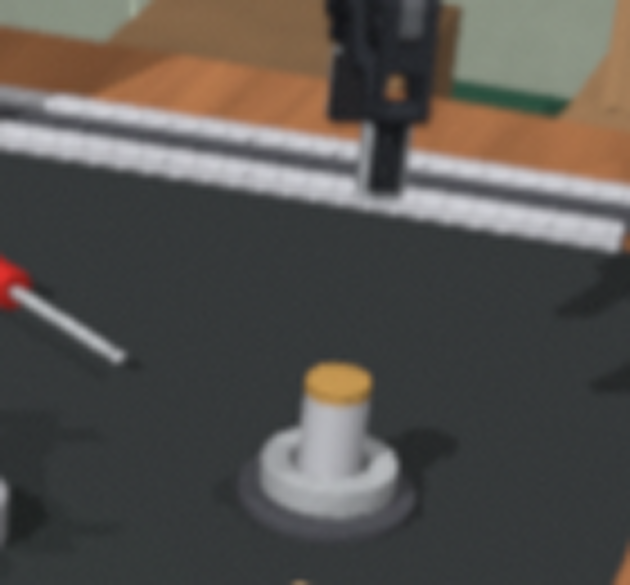

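The ring lies flat on the foot, centred at crop (330,475). Next is the middle pad.

Request:
carry_out:
  moves: [1,0,-24.2,-14,-0.24,1,0,-24.2,-14,-0.24,1,0,-24.2,-14,-0.24,1,0,-24.2,-14,-0.24,1,0,-24.2,-14,-0.24,1,0,-24.2,-14,-0.24,1,0,-24.2,-14,-0.24,1,4,-24.2,-14,-0.24,1,6,-24.2,-14,-0.24,1,6,-24.2,-14,-0.24,1,6,-24.2,-14,-0.24,1,6,-24.2,-14,-0.24]

```text
time: 16.85
tool_pos: [0.4651, 0.0083, 0.0956]
tool_rot: [-0.234, -0.667, -0.235, 0.667]
contact_force: [0.1, -0.6, 0.8]
gripper_width: 1.0
```

```bash
python3 - <<'E'
from h import *
s,o=snap('p1',('wrist',))
ci=imaging.camera_info('wrist');im=o['wrist'];hsv=cv2.cvtColor(im,cv2.COLOR_BGR2HSV)
m=cv2.inRange(hsv,(10,40,120),(35,200,255));cs,h=cv2.findContours(m,cv2.RETR_CCOMP,cv2.CHAIN_APPROX_NONE)
for c,hh in zip(cs,h[0]):
    if cv2.contourArea(c)<800: continue
    P=onplane(ci,c.reshape(-1,2),.014)[:,:2]*1000;r=cv2.minAreaRect(P.astype(np.float32));u=c.reshape(-1,2).mean(0)
    print(hh[3]>=0,u,np.round(r[0],1),np.round(r[1],1),r[2])
print(to([.4645,.010,.1]))
E
```

```text
t 16.85 pos [0.4651 0.0083 0.0956] rot [-0.2345 -0.6669 -0.2346  0.6672] F [ 0.1 -0.6  0.8] g 1.0
jaw angle -51.25 tool x [-5.e-04  0.e+00 -1.e+00]
False [134.23170732 462.9695122 ] [182.  17.] [57.1 59.4] 39.578670501708984
False [230.703125 409.671875] [298.7 -25. ] [55.  30.7] 65.0311508178711
False [371.6167147  377.22190202] [ 392.1 -106.3] [98.5 93.1] 81.04387664794922
False [ 48.81698113 354.2754717 ] [226.3  93.4] [215.6 130.1] 21.525861740112305
False [318.72093023 245.39825581] [463.9   7. ] [69.5 65. ] 38.06019973754883
False [162.55660377 222.0754717 ] [406.6 109.2] [43.1 42.8] 26.85590362548828
[-0.34 -0.23 -0.02]
```

View pics/wrist_p1.png

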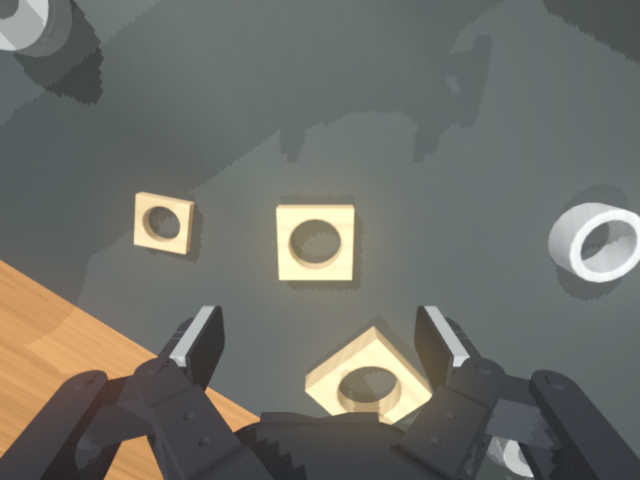

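The middle pad is at (315,242), square to the jaws, and the other two are well clear at (163,222) and (370,385). I'll descend.

Request:
carry_out:
  moves: [1,2,-0.25,0,0,1,5,-0.25,0,0,1,8,-0.25,0,0,1,8,-0.25,0,0,1,8,-0.25,0,0]

```text
time: 17.32
tool_pos: [0.463, 0.0102, 0.0155]
tool_rot: [-0.234, -0.666, -0.235, 0.668]
contact_force: [0.7, -0.9, -0.1]
gripper_width: 0.997
```

```bash
python3 - <<'E'
from h import *
s,o=snap('p2',('wrist',))
print(to([.4645,.010,-.011]))
E
```

```text
t 17.3167 pos [0.463  0.0102 0.0155] rot [-0.2341 -0.6665 -0.2348  0.6677] F [ 0.7 -0.9 -0.1] g 0.997
jaw angle -51.27 tool x [-2.e-03  3.e-04 -1.e+00]
[ 2.82 -0.01  0.02]
```

View pics/wrist_p2.png

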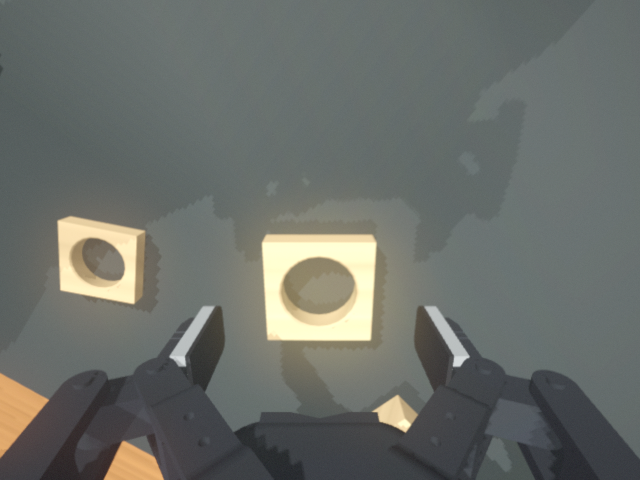

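Request:
carry_out:
  moves: [1,1.3,0,0,0,1,2.65,0,0,0,1,2.65,0,0,0,0,2.65,0,0,0,0,2.65,0,0,0,0,2.65,0,0,0,0,2.65,0,0,0,0,2.65,0,0,0,0,2.65,0,0,0,0,2.65,0,0,0,0,2.65,0,0,0]

```text
time: 18.28
tool_pos: [0.4658, 0.0102, -0.0084]
tool_rot: [0.235, 0.668, 0.234, -0.666]
contact_force: [-0.9, -0.8, 6.1]
gripper_width: 0.629
```

Request:
carry_out:
  moves: [0,-2,0,0,0,0,-5,0,0,0,0,-8,0,0,0,0,-11,0,0,0,0,-14,0,0,0,0,-16,0,0,0,0,-16,0,0,0,0,-16,0,0,0,0,-16,0,0,0]

```text
time: 19.03
tool_pos: [0.4629, 0.0106, 0.1482]
tool_rot: [-0.235, -0.667, -0.235, 0.667]
contact_force: [-0.1, -0.1, -1.0]
gripper_width: 0.63
```

```bash
python3 - <<'E'
from h import *
s,o=snap('p3',('wrist','side'));cv2.imwrite('pics/sp3.png',cv2.resize(o['side'][100:340,300:460],None,fx=2.5,fy=2.5,interpolation=cv2.INTER_CUBIC))
print(to([.4395,-.271,.149]))
E
```

```text
t 19.0333 pos [0.4629 0.0106 0.1482] rot [-0.2346 -0.6667 -0.2349  0.6673] F [-0.1 -0.1 -1. ] g 0.63
jaw angle -51.22 tool x [-1.e-03  1.e-04 -1.e+00]
[-0.2  20.53 19.42]
```

View pics/wrist_p3.png

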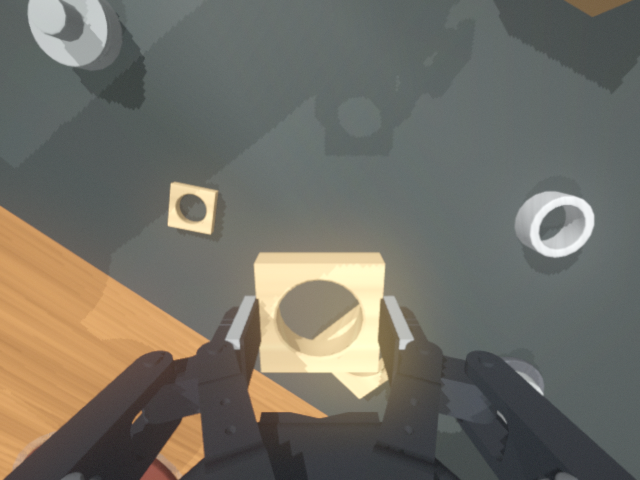

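View pics/sp3.png

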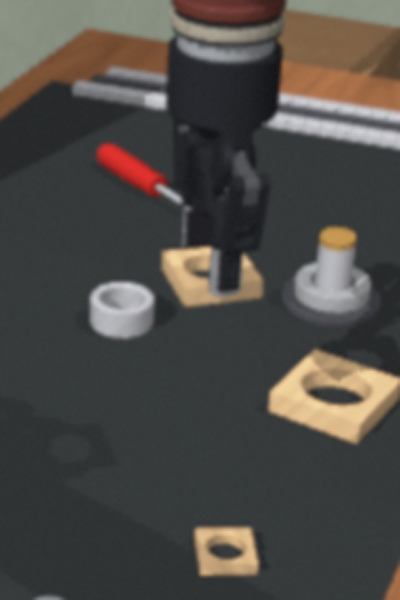

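The pad is gripped squarely, with its hole at (320,315) in the wrist view. I'll carry it to the prop.

Request:
carry_out:
  moves: [0,0,20.5,19.5,0,0,0,20.5,19.5,0,0,0,20.5,19.5,0,0,0,20.5,19.5,0,0,0,20.5,19.5,0,0,0,20.5,19.5,0,0,0,20.5,19.5,0,0,2,20.5,19.5,0,0,4,20.5,19.5,0,0,5.5,20.5,19.5,0,0,5.5,20.5,19.5,0,0,5.5,20.5,19.5,0]

```text
time: 20.13
tool_pos: [0.4385, -0.2704, 0.0917]
tool_rot: [-0.233, -0.666, -0.236, 0.668]
contact_force: [0.7, -0.4, 0.3]
gripper_width: 0.631
```

```bash
python3 - <<'E'
from h import *
s,o=snap('p4',('wrist','side'));cv2.imwrite('pics/sp4.png',cv2.resize(o['side'][90:250,350:510],None,fx=4,fy=4,interpolation=cv2.INTER_CUBIC))
ci=imaging.camera_info('wrist');cs=imaging.camera_info('side');T=Rt(s['tool_rot'])
print(to([.4395,-.271,.149]));print('axis@70',proj(ci,[.4395,-.271,.07]))
th=np.linspace(0,2*np.pi,200)
zt=s['tool_pos'][2]+.0084+.014
for off in(-.002,0,.002):
    c=s['tool_pos']+T@[0,0,off];q=proj(ci,np.c_[c[0]+.02*np.cos(th),c[1]+.02*np.sin(th),0*th+zt]);print('hole if',off,q.min(0),q.max(0))
q=(proj(cs,np.c_[.4395+.02*np.cos(th),-.271+.02*np.sin(th),0*th+zt])-[350,90])*4;print('side hole want',q.min(0),q.max(0))
a=np.radians(-51.2);u=np.array([np.cos(a),np.sin(a)]);v=np.array([-u[1],u[0]])
for i in(-1,1):
  for j in(-1,1):
    for z in (zt,zt-.014):print('side corner',i,j,(proj(cs,np.r_[np.array([.4395,-.271])+.028*(i*u+j*v),z])-[350,90])*4)
E
```

```text
t 20.1333 pos [ 0.4385 -0.2704  0.0917] rot [-0.2332 -0.6661 -0.2362  0.6679] F [ 0.7 -0.4  0.3] g 0.631
jaw angle -51.23 tool x [-0.0038  0.0032 -1.    ]
[-5.46 -0.07  0.02]
axis@70 [[318.45278319 277.26108081]]
hole if -0.002 [272.22294912 273.3366445 ] [359.30594953 350.29185255]
hole if 0 [272.41214867 277.50047489] [359.13522036 353.81599389]
hole if 0.002 [272.59994604 281.62875001] [358.96576361 357.31176258]
side hole want [311.87829222 328.23105443] [385.69476369 359.9040179 ]
side corner -1 -1 [[417.23583364 361.22732569]]
side corner -1 -1 [[414.06268478 384.46192272]]
side corner -1 1 [[320.31728341 370.73573878]]
side corner -1 1 [[317.66317239 394.14029968]]
side corner 1 -1 [[375.82276598 318.19039601]]
side corner 1 -1 [[372.99712766 340.82438457]]
side corner 1 1 [[282.01531083 326.9691065 ]]
side corner 1 1 [[279.67536947 349.76433093]]
```

View pics/wrist_p4.png

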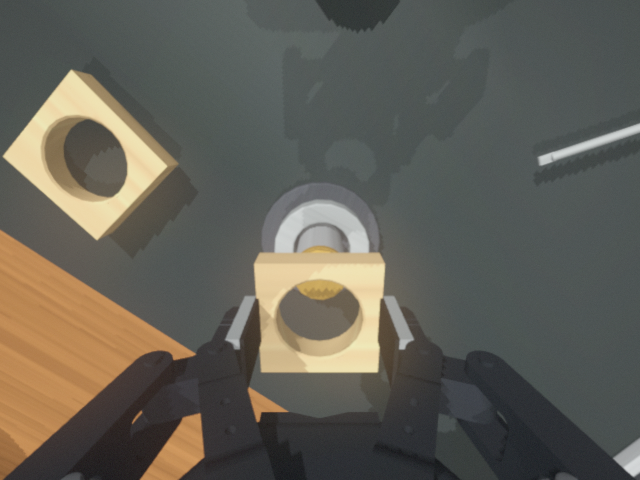

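View pics/sp4.png

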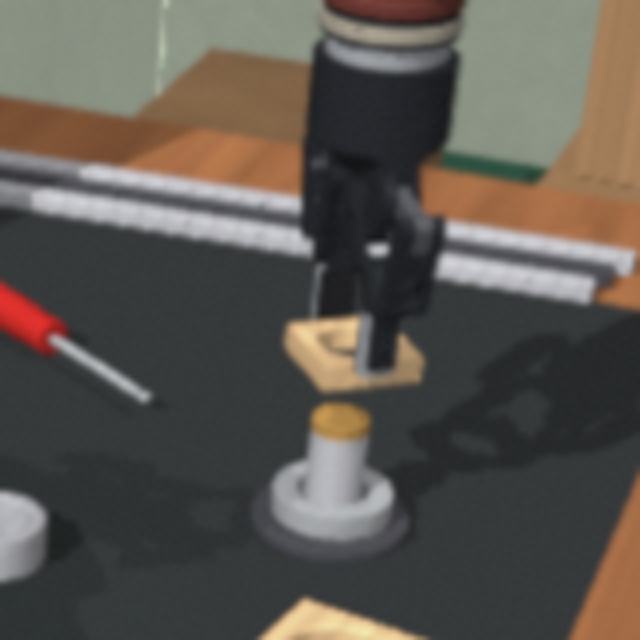

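Side-view corners are about 2 mm along +z from where I want them. I'll correct and lower.

Request:
carry_out:
  moves: [0,0,0.05,-0.15,0,0,1,0.05,-0.15,0,0,2,0.05,-0.15,0,0,3,0.05,-0.15,0,0,4,0.05,-0.15,0,0,4.5,0.05,-0.15,0,0,4.5,0.05,-0.15,0,0,4.5,0.05,-0.15,0]

```text
time: 20.9
tool_pos: [0.4409, -0.2706, 0.0483]
tool_rot: [-0.234, -0.667, -0.235, 0.667]
contact_force: [0.5, -0.3, -0.4]
gripper_width: 0.632
```

```bash
python3 - <<'E'
from h import *
s,o=snap('p5',('side','wrist'));cv2.imwrite('pics/sp5.png',np.hstack([cv2.resize(o['side'][110:240,360:500],(400,371),interpolation=cv2.INTER_CUBIC),cv2.resize(o['wrist'][200:420,200:440],(400,371))]))
E
```

```text
t 20.9 pos [ 0.4409 -0.2706  0.0483] rot [-0.2343 -0.6667 -0.2352  0.6673] F [ 0.5 -0.3 -0.4] g 0.632
jaw angle -51.23 tool x [-1.1e-03  9.0e-04 -1.0e+00]
```

View pics/sp5.png

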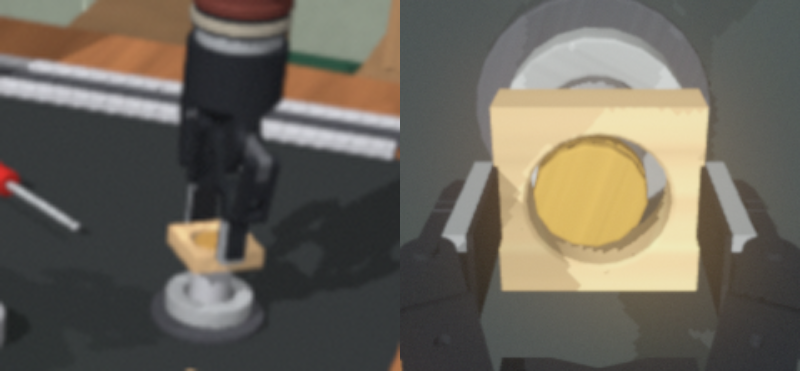

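Request:
carry_out:
  moves: [0,0,-0.2,-0.1,0,0,1,-0.2,-0.1,0,0,2,-0.2,-0.1,0,0,2.6,-0.2,-0.1,0,0,3,-0.2,-0.1,0,0,3,-0.2,-0.1,0]

```text
time: 21.5
tool_pos: [0.4398, -0.2678, 0.0172]
tool_rot: [-0.234, -0.666, -0.236, 0.668]
contact_force: [-0.1, 1.1, -0.4]
gripper_width: 0.626
```

```bash
python3 - <<'E'
from h import *
s,o=snap('p6',('side','wrist'));cv2.imwrite('pics/sp6.png',np.hstack([cv2.resize(o['side'][110:240,360:500],(400,371),interpolation=cv2.INTER_CUBIC),cv2.resize(o['wrist'][200:420,200:440],(400,371))]))
E
```

```text
t 21.5 pos [ 0.4398 -0.2678  0.0172] rot [-0.2338 -0.6664 -0.2357  0.6676] F [-0.1  1.1 -0.4] g 0.626
jaw angle -51.22 tool x [-0.0025  0.002  -1.    ]
```

View pics/sp6.png

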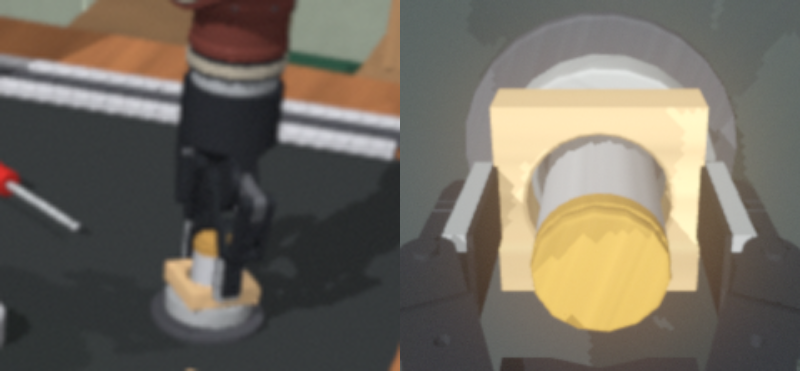

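Request:
carry_out:
  moves: [0,0.1,0,0,0,0,0.1,0,0,0,1,0.1,0,0,0,1,0.1,0,0,0,1,0.1,0,0,0,1,0.1,0,0,0,1,-2,0,0,0,1,-5,0,0,0,1,-9,0,0,0,1,-12,0,0,0,1,-12,0,0,0,1,-12,0,0,0]

```text
time: 22.6
tool_pos: [0.4423, -0.2698, 0.1419]
tool_rot: [0.236, 0.668, 0.233, -0.666]
contact_force: [-0.6, 0.5, -0.4]
gripper_width: 1.001
```

```bash
python3 - <<'E'
from h import *
s,o=snap('p7',('side','wrist'));cv2.imwrite('pics/sp7.png',cv2.resize(o['side'][110:240,360:500],None,fx=4.5,fy=4.5,interpolation=cv2.INTER_CUBIC))
print(to([.5996,-.1535,s['tool_pos'][2]]))
E
```

```text
t 22.6 pos [ 0.4423 -0.2698  0.1419] rot [ 0.2365  0.668   0.233  -0.6659] F [-0.6  0.5 -0.4] g 1.001
jaw angle -51.22 tool x [ 0.0044 -0.0036 -1.    ]
[ -0.4    1.03 -19.61]
```

View pics/sp7.png

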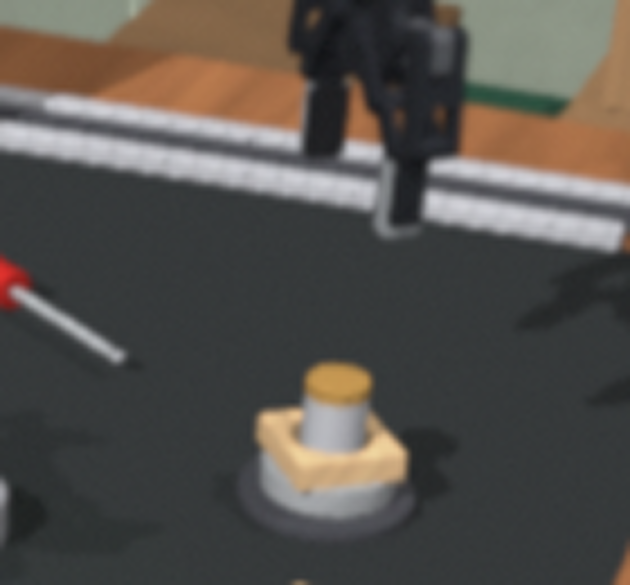

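The pad is flat on the ring, at crop (330,450). Next is the sleeve.

Request:
carry_out:
  moves: [1,0,1,-19.6,0,1,0,1,-19.6,0,1,0,1,-19.6,0,1,0,1,-19.6,0,1,0,1,-19.6,0,1,2,1,-19.6,0,1,4,1,-19.6,0,1,4,1,-19.6,0,1,4,1,-19.6,0,1,4,1,-19.6,0]

```text
time: 23.53
tool_pos: [0.5993, -0.1538, 0.0983]
tool_rot: [-0.234, -0.667, -0.235, 0.667]
contact_force: [-0.4, -0.5, 0.7]
gripper_width: 1.0
```

```bash
python3 - <<'E'
from h import *
print(onplane(imaging.camera_info('top'),[(386.5,243.7)],.026))
s,o=snap('v1',('wrist',))
ci=imaging.camera_info('wrist');th=np.linspace(0,2*np.pi,100)
P=onplane(imaging.camera_info('top'),[(386.5,243.7)],.026)[0]
for r,z in((.028,.026),(.02,.026),(.028,0)):
    q=proj(ci,np.c_[P[0]+r*np.cos(th),P[1]+r*np.sin(th),0*th+z]);print(r,z,q.min(0),q.max(0))
print(to([P[0],P[1],.1]))
E
```

```text
[[ 0.59786009 -0.15156254  0.026     ]]
t 23.5333 pos [ 0.5993 -0.1538  0.0983] rot [-0.2342 -0.6666 -0.235   0.6675] F [-0.4 -0.5  0.7] g 1.0
jaw angle -51.25 tool x [-1.5e-03  6.0e-04 -1.0e+00]
0.028 0.026 [276.51956851 211.62608929] [353.62382199 284.47318795]
0.02 0.026 [287.54024811 222.69259457] [342.61024198 274.6968051 ]
0.028 0 [280.48205589 204.15505765] [350.4424872 270.9444185]
[-0.05 -0.33  0.  ]
```

View pics/wrist_v1.png

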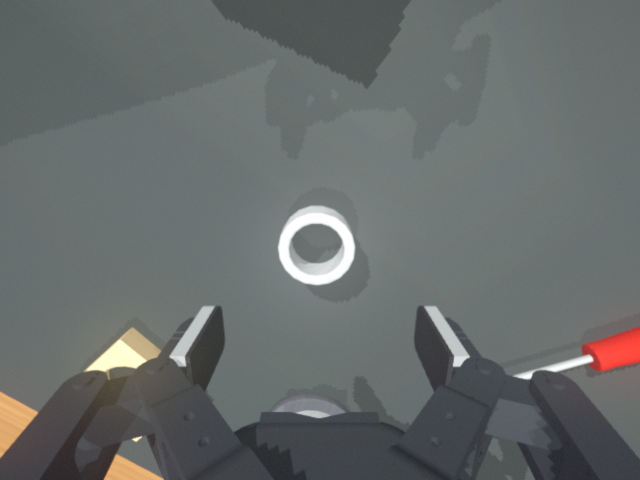

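Request:
carry_out:
  moves: [1,0,-0.25,0,0,1,3,-0.25,0,0,1,6,-0.25,0,0,1,8,-0.25,0,0,1,9.8,-0.25,0,0,1,9.8,-0.25,0,0,1,9.8,-0.25,0,0,1,9.8,-0.25,0,0]

```text
time: 24.25
tool_pos: [0.5996, -0.1524, 0.0031]
tool_rot: [0.235, 0.668, 0.234, -0.666]
contact_force: [0.1, -0.2, 0.2]
gripper_width: 0.997
```

Request:
carry_out:
  moves: [0,0,0,0,0,0,0,0,0,0,0,0,0,0,0,0,0,0,0,0,0,0,0,0,0,0,0,0,0,0,0,0,0,0,0,0,0,0,0,0]

```text
time: 24.92
tool_pos: [0.5999, -0.1523, 0.0038]
tool_rot: [0.235, 0.668, 0.234, -0.666]
contact_force: [-2.3, 0.5, 8.2]
gripper_width: 0.621
```

Request:
carry_out:
  moves: [0,-2,0,0,0,0,-5,0,0,0,0,-8,0,0,0,0,-11,0,0,0,0,-14,0,0,0,0,-14,0,0,0,0,-14,0,0,0,0,-14,0,0,0]

```text
time: 25.58
tool_pos: [0.598, -0.1517, 0.1407]
tool_rot: [-0.235, -0.667, -0.235, 0.667]
contact_force: [-0.2, -0.4, -1.5]
gripper_width: 0.617
```

```bash
python3 - <<'E'
from h import *
s,o=snap('v2',('wrist','side'));cv2.imwrite('pics/sv2.png',np.hstack([cv2.resize(o['side'][80:260,280:420],(389,500),interpolation=cv2.INTER_CUBIC),cv2.resize(o['wrist'][200:420,200:440],(400,500))]))
print(to([.4395,-.271,s['tool_pos'][2]]))
E
```

```text
t 25.5833 pos [ 0.598  -0.1517  0.1407] rot [-0.2346 -0.6669 -0.2348  0.6671] F [-0.2 -0.4 -1.5] g 0.617
jaw angle -51.22 tool x [-4.e-04  2.e-04 -1.e+00]
[-0.14 -0.54 19.78]
```

View pics/sv2.png

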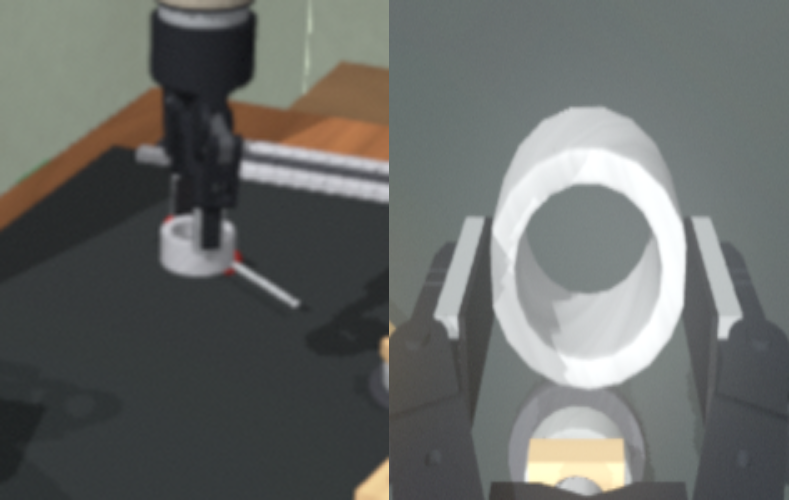

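Request:
carry_out:
  moves: [0,0,-0.5,19.6,0,0,0,-0.5,19.6,0,0,0,-0.5,19.6,0,0,0,-0.5,19.6,0,0,0,-0.5,19.6,0,0,0,-0.5,19.6,0,0,3,-0.5,19.6,0,0,5,-0.5,19.6,0,0,5,-0.5,19.6,0,0,5,-0.5,19.6,0,0,5,-0.5,19.6,0]

```text
time: 26.6
tool_pos: [0.4428, -0.2705, 0.0913]
tool_rot: [0.235, 0.667, 0.235, -0.667]
contact_force: [0.2, 0.5, -0.0]
gripper_width: 0.616
```

```bash
python3 - <<'E'
from h import *
s,o=snap('v3',('wrist','side'));cv2.imwrite('pics/sv3.png',np.hstack([cv2.resize(o['side'][110:240,360:500],(400,371),interpolation=cv2.INTER_CUBIC),cv2.resize(o['wrist'][200:420,200:440],(400,371))]))
cs=imaging.camera_info('side');th=np.linspace(0,2*np.pi,200);zu=s['tool_pos'][2]-.0038
for z in(zu,zu+.026):
    q=(proj(cs,np.c_[.4395+.028*np.cos(th),-.271+.028*np.sin(th),0*th+z])-[360,110])*400/140;print('want side',z,q.min(0),q.max(0))
ci=imaging.camera_info('wrist');q=proj(ci,np.c_[.4395+.02*np.cos(th),-.271+.02*np.sin(th),0*th+zu+.026]);print('want wrist hole',(q.min(0)-200)*[400/240,371/220]+[400,0],(q.max(0)-200)*[400/240,371/220]+[400,0])
E
```

```text
t 26.6 pos [ 0.4428 -0.2705  0.0913] rot [ 0.2348  0.667   0.2349 -0.667 ] F [ 0.2  0.5 -0. ] g 0.616
jaw angle -51.2 tool x [-0.e+00  2.e-04 -1.e+00]
want side 0.08746660836463459 [180.37959079 203.63336618] [253.40031128 236.15160501]
want side 0.11346660836463458 [183.61967523 173.66919705] [257.41935221 205.36825234]
want wrist hole [518.01901676 141.13498688] [662.96306432 269.36543109]
```

View pics/sv3.png

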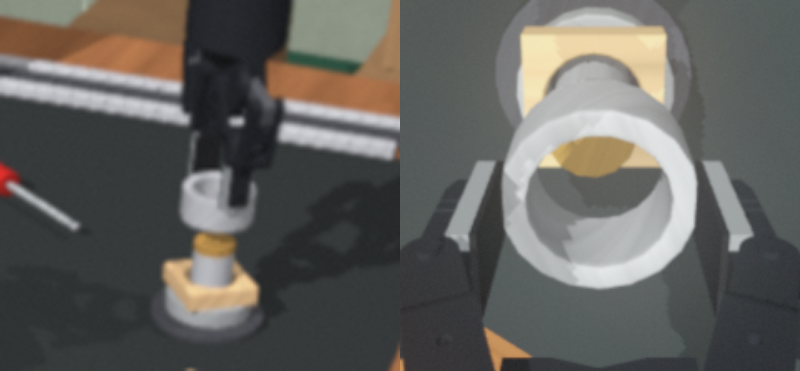

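Request:
carry_out:
  moves: [0,0,-0.2,0.1,0,0,0.6,-0.2,0.1,0,0,1.2,-0.2,0.1,0,0,1.6,-0.2,0.1,0,0,1.6,-0.2,0.1,0,0,1.6,-0.2,0.1,0]

```text
time: 27.2
tool_pos: [0.44, -0.2694, 0.0743]
tool_rot: [-0.234, -0.667, -0.235, 0.667]
contact_force: [-0.1, -0.1, -1.2]
gripper_width: 0.621
```

```bash
python3 - <<'E'
from h import *
s,o=snap('v4',('wrist','side'));cv2.imwrite('pics/sv4.png',np.hstack([cv2.resize(o['side'][110:240,360:500],(400,371),interpolation=cv2.INTER_CUBIC),cv2.resize(o['wrist'][200:420,200:440],(400,371))]))
E
```

```text
t 27.2 pos [ 0.44   -0.2694  0.0743] rot [-0.2343 -0.6668 -0.2351  0.6672] F [-0.1 -0.1 -1.2] g 0.621
jaw angle -51.22 tool x [-1.e-03  9.e-04 -1.e+00]
```

View pics/sv4.png

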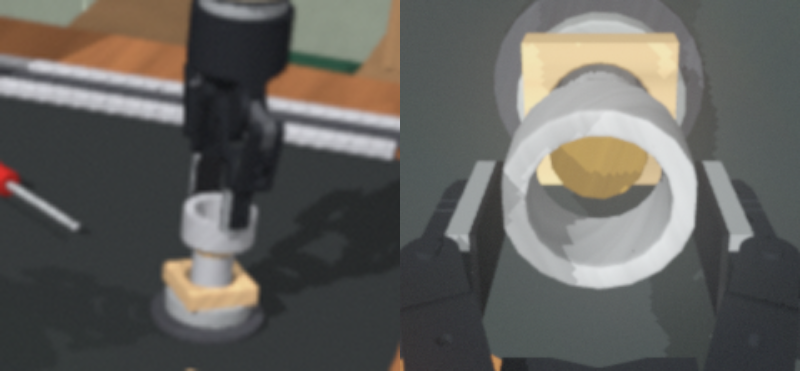

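Request:
carry_out:
  moves: [0,0,0,-0.15,0,0,0,0,-0.15,0,0,0.5,0,-0.15,0,0,1,0,-0.15,0,0,1.5,0,-0.15,0,0,2,0,-0.15,0,0,2.5,0,-0.15,0,0,2.9,0,-0.15,0,0,2.9,0,-0.15,0]

```text
time: 28.05
tool_pos: [0.4408, -0.2682, 0.0446]
tool_rot: [-0.234, -0.667, -0.235, 0.667]
contact_force: [0.0, -0.0, -1.3]
gripper_width: 0.616
```

```bash
python3 - <<'E'
from h import *
s,o=snap('v5',('wrist','side'));cv2.imwrite('pics/sv5.png',np.hstack([cv2.resize(o['side'][110:240,360:500],(400,371),interpolation=cv2.INTER_CUBIC),cv2.resize(o['wrist'][200:420,200:440],(400,371))]))
E
```

```text
t 28.05 pos [ 0.4408 -0.2682  0.0446] rot [-0.234  -0.6666 -0.2354  0.6674] F [ 0.  -0.  -1.3] g 0.616
jaw angle -51.23 tool x [-0.0018  0.0015 -1.    ]
```

View pics/sv5.png

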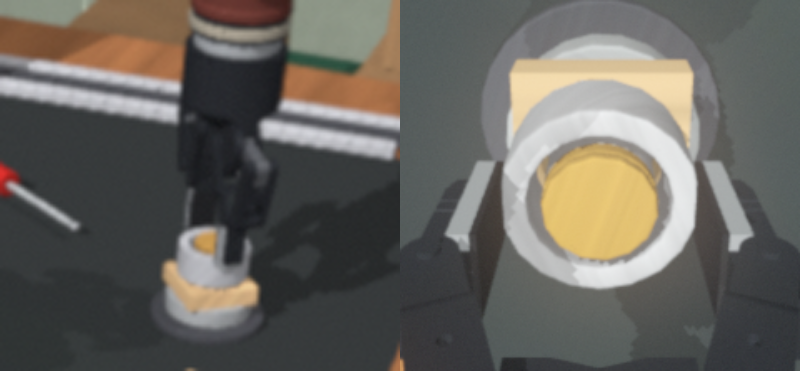

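The sleeve is threaded and centred. I'll lower 0.2 cm more, release and lift.

Request:
carry_out:
  moves: [0,0.1,0,0,0,0,0.25,0,0,0,0,0.25,0,0,0,1,0.25,0,0,0,1,0.25,0,0,0,1,0.25,0,0,0,1,0.25,0,0,0,1,-2,0,0,0,1,-5,0,0,0,1,-9,0,0,0,1,-12,0,0,0,1,-12,0,0,0]

```text
time: 29.15
tool_pos: [0.4452, -0.2717, 0.1746]
tool_rot: [0.239, 0.67, 0.23, -0.664]
contact_force: [0.7, -0.8, 1.5]
gripper_width: 1.002
```

```bash
python3 - <<'E'
from h import *
s,o=snap('v6',('side','wrist'));cv2.imwrite('pics/sv6.png',cv2.resize(o['side'][110:240,360:500],None,fx=4.5,fy=4.5,interpolation=cv2.INTER_CUBIC))
# cap: knob top from top0/side0
for n,b in(('top',(185,275,245,330)),('side',(290,325,350,385))):
    im=cv2.imread(f'pics/{n}0.png');cv2.imwrite(f'pics/cap_{n}.png',cv2.resize(im[b[1]:b[3],b[0]:b[2]],None,fx=8,fy=8,interpolation=cv2.INTER_CUBIC))
print(to([.471,.254,s['tool_pos'][2]]))
E
```

```text
t 29.15 pos [ 0.4452 -0.2717  0.1746] rot [ 0.2391  0.6696  0.2305 -0.6644] F [ 0.7 -0.8  1.5] g 1.002
jaw angle -51.22 tool x [ 0.0109 -0.009  -0.9999]
[ -0.78 -39.03 -35.01]
```

View pics/sv6.png

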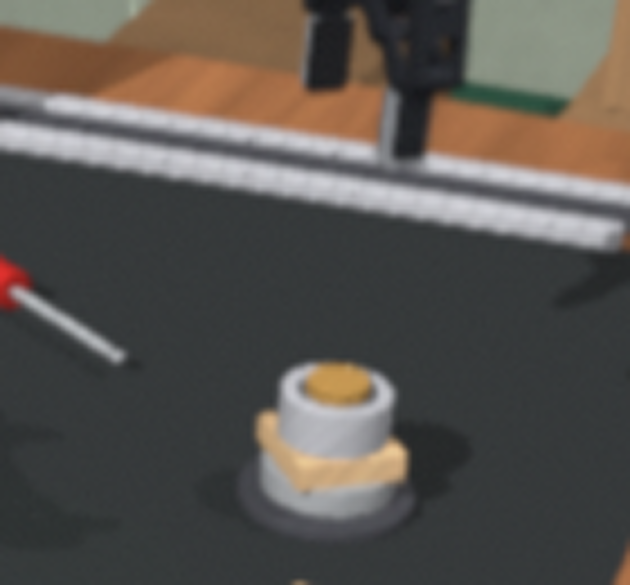

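View pics/cap_top.png

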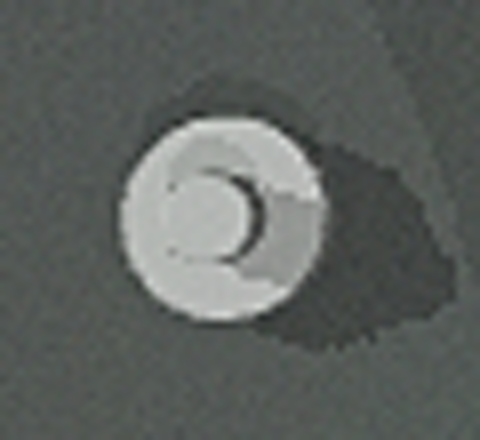

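The sleeve stands on the pad, with the head showing 6 mm proud. Next is the cap at about (213,302) in the top view.

Request:
carry_out:
  moves: [1,0,-39,-35,0,1,0,-39,-35,0,1,0,-39,-35,0,1,0,-39,-35,0,1,0,-39,-35,0,1,0,-39,-35,0,1,0,-39,-35,0,1,0,-39,-35,0,1,0,-39,-35,0,1,0,-39,-35,0,1,0,-39,-35,0,1,0,-39,-35,0]

```text
time: 30.25
tool_pos: [0.4672, 0.2323, 0.1636]
tool_rot: [-0.235, -0.666, -0.235, 0.668]
contact_force: [1.1, -0.2, 0.6]
gripper_width: 1.002
```

```bash
python3 - <<'E'
from h import *
c=imaging.camera_info('top');print(onplane(c,[(211,301.6)],.042),onplane(c,[(213,302.3)],.022))
s=status.state();print(s['tool_pos'],to([.4695,.2545,.10]))
E
```

```text
[[0.47188074 0.25289985 0.042     ]] [[0.47004108 0.2530658  0.022     ]]
[0.46718973 0.2322695  0.16358387] [ 6.35 -1.58 -1.59]
```

Request:
carry_out:
  moves: [0.6,0,-1.4,-1.5,0,0.6,2,-1.4,-1.5,0,0.6,4,-1.4,-1.5,0,0.6,5,-1.4,-1.5,0,0.6,5,-1.4,-1.5,0,0.6,5,-1.4,-1.5,0]

```text
time: 30.75
tool_pos: [0.4707, 0.2501, 0.1143]
tool_rot: [-0.235, -0.666, -0.235, 0.668]
contact_force: [-0.0, -0.1, 0.6]
gripper_width: 0.601
```

```bash
python3 - <<'E'
from h import *
s,o=snap('c1',('wrist',))
ci=imaging.camera_info('wrist');th=np.linspace(0,2*np.pi,100)
for r,z in((.029,.022),(.013,.042)):
    q=proj(ci,np.c_[.471+r*np.cos(th),.253+r*np.sin(th),0*th+z]);print(r,z,q.min(0),q.max(0))
print(to([.471,.253,.11]))
E
```

```text
t 30.75 pos [0.4707 0.2501 0.1143] rot [-0.2346 -0.6658 -0.2346  0.6683] F [-0.  -0.1  0.6] g 0.601
jaw angle -51.25 tool x [-0.0033 -0.0012 -1.    ]
0.029 0.022 [279.54936544 202.80863698] [353.61546039 273.45490396]
0.013 0.042 [298.45466778 230.4828193 ] [334.25810108 264.33045122]
[ 0.58 -0.24 -0.11]
```

View pics/wrist_c1.png

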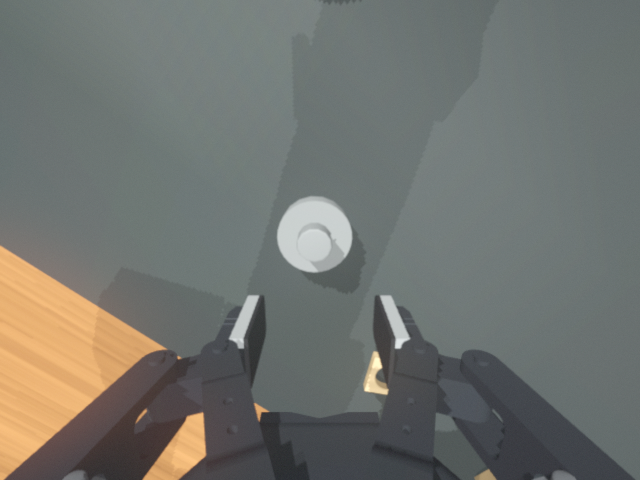

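Request:
carry_out:
  moves: [0.6,2,-0.3,-0.2,0,0.6,4,-0.3,-0.2,0,0.6,6.5,-0.3,-0.2,0,0.6,6.5,-0.3,-0.2,0,0.6,6.5,-0.3,-0.2,0]

```text
time: 31.22
tool_pos: [0.4711, 0.2539, 0.0509]
tool_rot: [-0.235, -0.667, -0.235, 0.668]
contact_force: [-0.4, 0.3, 0.9]
gripper_width: 0.601
```

```bash
python3 - <<'E'
from h import *
s,o=snap('c2',('wrist','side'));cv2.imwrite('pics/sc2.png',np.hstack([cv2.resize(o['side'][260:400,250:390],(400,371),interpolation=cv2.INTER_CUBIC),cv2.resize(o['wrist'][180:400,200:440],(400,371))]))
ci=imaging.camera_info('wrist');print(proj(ci,[.471,.253,.042]),to([.471,.253,.013]))
E
```

```text
t 31.2167 pos [0.4711 0.2539 0.0509] rot [-0.2346 -0.6665 -0.2345  0.6676] F [-0.4  0.3  0.9] g 0.601
jaw angle -51.26 tool x [-1.5e-03 -5.0e-04 -1.0e+00]
[[319.96024678 291.12899239]] [4.02 0.01 0.27]
```

View pics/sc2.png

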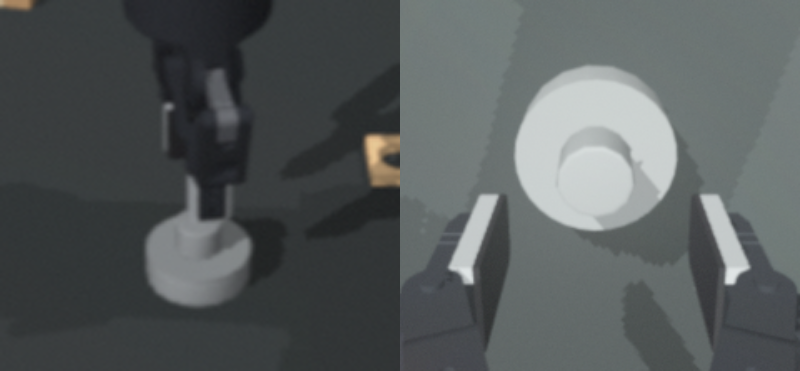

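Request:
carry_out:
  moves: [0.6,1.5,-0.1,-0.1,0,0.6,3,-0.1,-0.1,0,0.6,3.8,-0.1,-0.1,0,0.6,3.8,-0.1,-0.1,0,0.6,3.8,-0.1,-0.1,0,0,3.8,-0.1,-0.1,0,0,3.8,-0.1,-0.1,0,0,3.8,-0.1,-0.1,0,0,3.8,-0.1,-0.1,0,0,3.8,-0.1,-0.1,0,0,3.8,-0.1,-0.1,0]

```text
time: 32.23
tool_pos: [0.4728, 0.2562, 0.0147]
tool_rot: [0.235, 0.668, 0.235, -0.666]
contact_force: [-0.9, -0.6, 6.5]
gripper_width: 0.277
```

Request:
carry_out:
  moves: [0,-2,0,0,0,0,-5,0,0,0,0,-8,0,0,0,0,-11,0,0,0,0,-14,0,0,0,0,-14,0,0,0,0,-14,0,0,0]

```text
time: 32.82
tool_pos: [0.473, 0.2563, 0.1556]
tool_rot: [0.235, 0.669, 0.235, -0.665]
contact_force: [-0.0, 0.2, -1.1]
gripper_width: 0.276
```

```bash
python3 - <<'E'
from h import *
s,o=snap('c3',('wrist','side'));cv2.imwrite('pics/sc3.png',np.hstack([cv2.resize(o['side'][160:300,250:390],(400,371),interpolation=cv2.INTER_CUBIC),cv2.resize(o['wrist'][180:400,200:440],(400,371))]))
print(to([.4395,-.271,s['tool_pos'][2]]))
E
```

```text
t 32.8167 pos [0.473  0.2563 0.1556] rot [ 0.2347  0.6688  0.2348 -0.6652] F [-0.   0.2 -1.1] g 0.276
jaw angle -51.22 tool x [ 0.0048  0.0018 -1.    ]
[-0.34 39.08 35.42]
```

View pics/sc3.png

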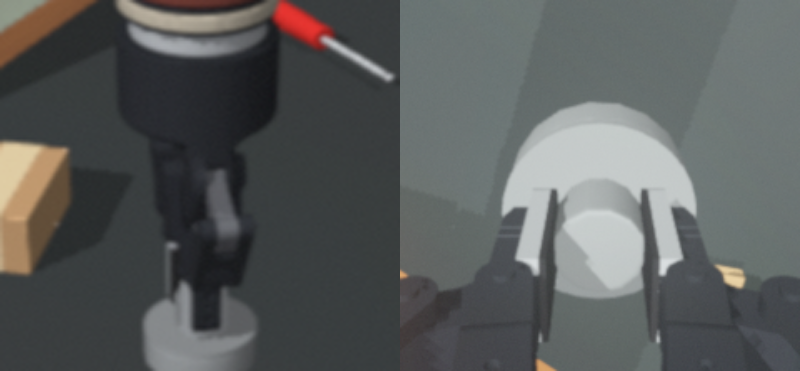

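The cap is gripped by the knob and upright. I'll carry it to the prop.

Request:
carry_out:
  moves: [0,0,39,35.2,0,0,0,39,35.2,0,0,0,39,35.2,0,0,0,39,35.2,0,0,0,39,35.2,0,0,0,39,35.2,0,0,0,39,35.2,0,0,0,39,35.2,0,0,0,39,35.2,0,0,0,39,35.2,0,0,0,39,35.2,0,0,0,39,35.2,0]

```text
time: 33.92
tool_pos: [0.4411, -0.2446, 0.1505]
tool_rot: [-0.233, -0.666, -0.236, 0.668]
contact_force: [0.9, -0.2, -0.7]
gripper_width: 0.277
```

```bash
python3 - <<'E'
from h import *
print(status.state()['tool_pos'],to([.4395,-.271,.14]))
E
```

```text
[ 0.44113725 -0.24462795  0.1505408 ] [1.05 1.96 1.78]
```

Request:
carry_out:
  moves: [0,0,1.7,1.5,0,0,1,1.7,1.5,0,0,2,1.7,1.5,0,0,3,1.7,1.5,0,0,3,1.7,1.5,0,0,3,1.7,1.5,0]

```text
time: 34.42
tool_pos: [0.441, -0.264, 0.1209]
tool_rot: [-0.234, -0.666, -0.237, 0.667]
contact_force: [-0.0, 0.2, 0.1]
gripper_width: 0.274
```

```bash
cat > cc.py <<'E'
from h import *
import sys
t=sys.argv[1]
s,o=snap(t,('wrist','side','top'));cv2.imwrite(f'pics/m_{t}.png',np.hstack([cv2.resize(o['side'][110:240,360:500],(400,371),interpolation=cv2.INTER_CUBIC),cv2.resize(o['wrist'][180:400,200:440],(400,371))]))
cs=imaging.camera_info('side');ci=imaging.camera_info('wrist');th=np.linspace(0,2*np.pi,200);zu=s['tool_pos'][2]-.0147
for z,r in((zu,.029),(zu+.018,.029),(zu+.042,.013),(zu+.022,.029),(.064,.028)):
    X=np.c_[.4395+r*np.cos(th),-.271+r*np.sin(th),0*th+z]
    q=(proj(cs,X)-[360,110])*400/140;w=(proj(ci,X)-[200,180])*[400/240,371/220]+[400,0]
    print('want z',round(z,3),'side',q.min(0).round(),q.max(0).round(),'wrist',w.min(0).round(),w.max(0).round())
print(to([.4395,-.271,.0787]))
E
python3 cc.py c4
```

```text
t 34.4167 pos [ 0.441  -0.264   0.1209] rot [-0.2341 -0.6661 -0.2365  0.6675] F [-0.   0.2  0.1] g 0.274
jaw angle -51.12 tool x [-0.003   0.0026 -1.    ]
want z 0.106 side [181. 182.] [258. 215.] wrist [522. 106.] [692. 261.]
want z 0.124 side [184. 161.] [260. 193.] wrist [515. 126.] [701. 293.]
want z 0.148 side [208. 141.] [243. 155.] wrist [561. 215.] [657. 299.]
want z 0.128 side [184. 156.] [261. 188.] wrist [513. 130.] [703. 301.]
want z 0.064 side [178. 230.] [250. 263.] wrist [538.  75.] [673. 203.]
[4.47 0.25 0.57]
```

View pics/m_c4.png

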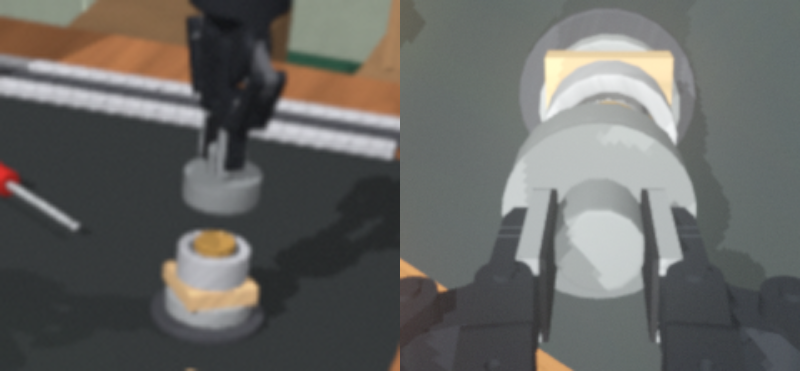

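Request:
carry_out:
  moves: [0,0,0.25,0.1,0,0,1,0.25,0.1,0,0,2,0.25,0.1,0,0,2.6,0.25,0.1,0,0,2.6,0.25,0.1,0,0,2.6,0.25,0.1,0]

```text
time: 35.07
tool_pos: [0.442, -0.2681, 0.0958]
tool_rot: [-0.234, -0.667, -0.235, 0.667]
contact_force: [0.1, 0.2, 0.7]
gripper_width: 0.278
```

```bash
python3 cc.py c5
```

```text
t 35.0667 pos [ 0.442  -0.2681  0.0958] rot [-0.234  -0.6666 -0.2354  0.6674] F [0.1 0.2 0.7] g 0.278
jaw angle -51.23 tool x [-0.0017  0.0015 -1.    ]
want z 0.081 side [178. 210.] [254. 244.] wrist [513. 102.] [684. 259.]
want z 0.099 side [181. 190.] [257. 223.] wrist [505. 121.] [692. 291.]
want z 0.123 side [205. 171.] [239. 185.] wrist [550. 211.] [647. 296.]
want z 0.103 side [181. 185.] [257. 218.] wrist [502. 126.] [694. 299.]
want z 0.064 side [178. 230.] [250. 263.] wrist [523.  90.] [674. 231.]
[ 1.86 -0.04  0.4 ]
```

View pics/m_c5.png

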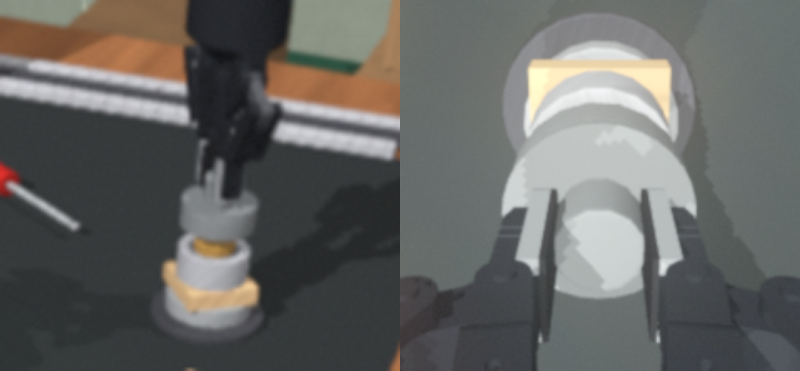

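The cap is aligned over the sleeve in both views, so I'll lower it.

Request:
carry_out:
  moves: [0,0.3,0,0,0,0,0.6,0,0,0,0,0.9,0,0,0,0,1.2,0,0,0,0,1.45,0,0,0,0,1.45,0,0,0]

```text
time: 35.72
tool_pos: [0.4422, -0.2682, 0.0816]
tool_rot: [-0.234, -0.667, -0.235, 0.667]
contact_force: [-0.5, -0.4, -1.0]
gripper_width: 0.276
```

```bash
python3 cc.py c6
```

```text
t 35.7167 pos [ 0.4422 -0.2682  0.0816] rot [-0.2343 -0.6667 -0.2352  0.6673] F [-0.5 -0.4 -1. ] g 0.276
jaw angle -51.22 tool x [-0.0012  0.001  -1.    ]
want z 0.067 side [177. 226.] [252. 261.] wrist [514. 103.] [685. 260.]
want z 0.085 side [179. 206.] [254. 240.] wrist [505. 122.] [693. 292.]
want z 0.109 side [203. 187.] [237. 202.] wrist [551. 212.] [648. 297.]
want z 0.089 side [179. 201.] [255. 235.] wrist [503. 127.] [695. 300.]
want z 0.064 side [178. 230.] [250. 263.] wrist [518. 103.] [681. 253.]
[ 0.38 -0.01  0.4 ]
```

View pics/m_c6.png

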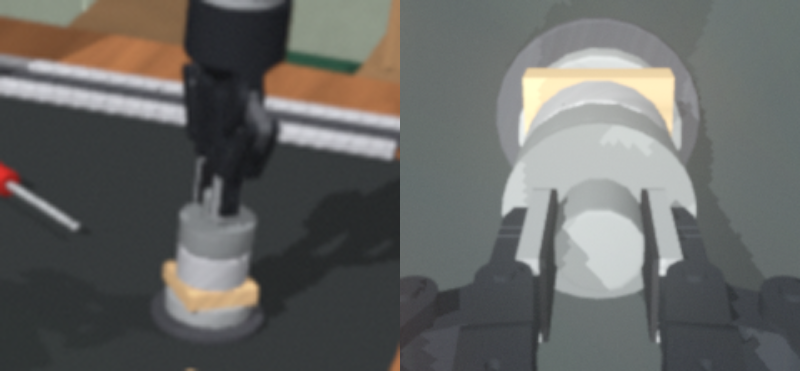

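Request:
carry_out:
  moves: [0,0.1,0,0,0,0,0.2,0,0,0,0,0.3,0,0,0,0,0.3,0,0,0]

```text
time: 36.2
tool_pos: [0.4425, -0.2685, 0.0793]
tool_rot: [-0.235, -0.667, -0.235, 0.667]
contact_force: [0.1, 0.0, -0.6]
gripper_width: 0.272
```

Request:
carry_out:
  moves: [0.6,0,0,0,0,0.6,0,0,0,0,0.6,0,0,0,0,0.6,0,0,0,0,0.6,-3,0,0,0,0.6,-6,0,0,0,0.6,-10,0,0,0,0.6,-14,0,0,0,0.6,-14,0,-10,0,0.6,-14,0,-20,0,0.6,-14,0,-20,0,0.6,-14,0,-20,0]

```text
time: 37.2
tool_pos: [0.574, -0.1632, 0.2203]
tool_rot: [0.235, 0.667, 0.234, -0.667]
contact_force: [-0.9, -0.5, -0.5]
gripper_width: 0.597
```

```bash
python3 - <<'E'
from h import *
s,o=snap('f',('side','top'));cv2.imwrite('pics/sf.png',np.hstack([cv2.resize(o['side'][110:240,360:500],(400,371),interpolation=cv2.INTER_CUBIC),cv2.resize(o['top'][240:370,370:510],(400,371),interpolation=cv2.INTER_CUBIC)]))
E
```

```text
t 37.2 pos [ 0.574  -0.1632  0.2203] rot [ 0.2348  0.6675  0.2341 -0.6667] F [-0.9 -0.5 -0.5] g 0.597
jaw angle -51.27 tool x [ 1.3e-03 -6.0e-04 -1.0e+00]
```

View pics/sf.png

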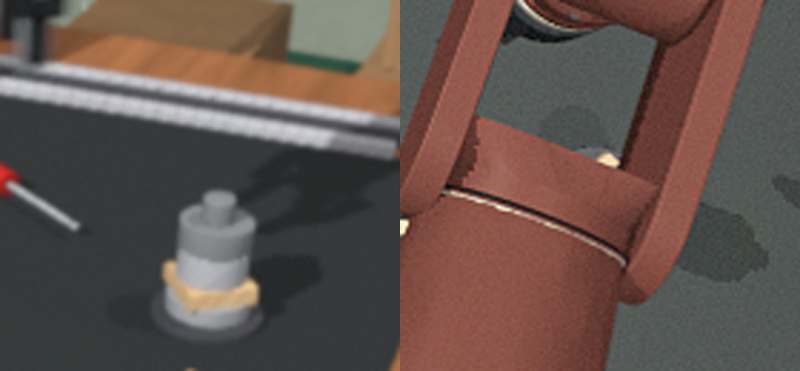

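View pics/side_f.png

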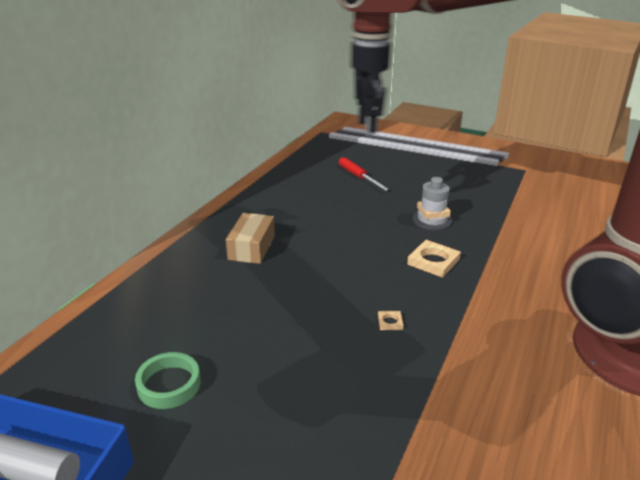

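The stack is complete: the cap sits level with its knob up at crop (219,205), and the knob top matches the expected 106 mm. The carton, tape and screwdriver are at the same pixels as at the start. I'll hand it in.

```bash
python3 - <<'E'
from plant import workorder,status
print(workorder.job_done(),status.state()['time'])
E
```

```text
the job is handed in; nothing more can be done
the job is handed in; nothing more can be done
```

The prop is put away and the job is handed in, with the clock at about 37 s of the 120 s allowed. I pushed the inner tube home, then the middle one, with the shut fingertips until the force rose to about 20 N. I then threaded the steel ring, the middle-sized plywood pad (about 57 mm measured), the sleeve and the cap, knob up, over it.

**Last checks:** the final side picture shows the four parts flat on one another on the foot. The cap is level and its knob top is at about the expected 106 mm. The tape roll, screwdriver and carton are at the same pixels as at the start. The arm was clear of the stack, and the highest force I read was about 20 N.

**What disagreed or was not checked:**
- **Fingertip offset:** the shut fingertips stood about 12.5 mm behind the reported TCP, by contact with the prop and by camera. The stated value was 8 mm ahead. I used the measured offset.
- **Side-to-side fit:** parts held over the prop were up to about 2–3 mm off, and I corrected this from the pictures before lowering.
- **Top camera at the end:** the arm blocked its view of the stack, so the final check rests on the side camera alone.

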